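# Check a seed bar under the reading lens at a sweet stall

## Robot

A 7-joint arm with a two-finger parallel gripper is mounted at the origin on the work surface. World frame = base frame: x ahead of the robot, y to its left, z up, the work surface at z = 0. Lengths are in m, angles in rad, forces in N, time in s.
With the tool pointing down it reaches from about 0.4 to 0.85 m from the base axis. Payload 10.4 kg.
Tool frame: the origin (TCP) lies at the very end of the fingers, on their centre line; the grasp point (between the pads) lies 19 mm behind it; z points along the fingers, y is the direction in which the jaws open and shut (so a half turn about z gives the same grasp; the last joint's range is limited). The gripper opens to 87 mm and grips with 3 to 60 N. Pads are 19 mm wide; open, the fingers measure 117 mm over their backs; the gripper's body (75 mm by 190 mm) begins 51 mm behind the grasp point.
Start: joints at [-1.342, 0.332, -0.065, 1.46, 0.022, 1.35, -0.088], TCP at [0.156, 0.605, 0.223] pointing down, gripper open.
Joint ranges: [-2.6, 2.6], [-0.5, 2.12], [-1.47, 1.34], [0.16, 2.42], [-1.27, 4.41], [0.06, 2.06], [-2.6, 2.6]. Speed limits (rad/s): [2.22, 2.22, 2.79, 2.79, 3.14, 3.14, 3.14].

## Interface

Orientations are given as a unit quaternion [x, y, z, w].
In Python, from bench import read_state, camera, close_job, recognise, masks_of gives the robot as it stands.
- The arm moves only by the tool play_rows, never from a script. Its argument "moves" is a list of rows, each a list of 3 entries, a list of its own where there are three numbers: the shift along the tool's x, y, z in cm, then the turn, a rotation vector about the tool's x, y, z in rad, then the finger opening in cm, from 0 to 8.7. In form: [[[dx, dy, dz], [ax, ay, az], jaw], ...]. A call has 1 to 8 rows; each row is the pose to reach, as a shift and turn from the pose commanded when the call began, along the tool's axes at that moment; what a row does not reach only later rows make up. A row lasts 1/8 s, in which the tool goes at most 62.5 mm and 10.7 degrees, less where a joint would pass 70% of its speed; a pose out of reach is approached as far as the arm can. A call with a gripper value outside its range is refused whole. The fingers move at their own pace and stop on an object; "grip_force" is the grip in N (left out, the last holds). Time passes only in rows, so rows that repeat a pose let the fingers close. It gives the time, the measured TCP pose, the force and the opening at its end, in the units of the state.
- read_state(): the state, without advancing time (a new reading comes with each control period).
- camera(name): name is "scene" or "top" or "wrist"; returns a dict with "frame" (400x640x3 uint8, red, green, blue), "intrinsics" (3x3 intrinsics, pixels), "camera_from_world" (4x4, takes a point from world to camera coordinates). Camera axes: x right, y down, z forward; pixel columns grow to the right and rows downward; lengths in m; the calibration is good to about 2 mm. A picture is of the moment at which its call begins. There is no depth.
- close_job(): hands the job in, once; it reports no verdict.
Trained networks look in a picture, given as the dict that the camera call returned (one of the last four; its "shot" number tells which), for a name from the list of things; names that differ only in an ending like _2 or _b are one class to them, and where a whole thing is asked for, a point or a joint stands for the part that bears it (a point fixed in the world has none). Each returns a list of dicts, best first, with "conf" (0 to 1); they miss things now and then, are a little off and sometimes report something else, mostly with a low value. They report only what shows in the picture. A call takes as long as a camera call. They do not tell look-alikes from the thing itself.
- recognise(picture, query): "at" ([column, row] in pixels, amid what is visible of it).
- masks_of(picture, query): "region" (400x640 bool, what is visible of it) and "at" ([column, row] in pixels, amid what is visible of it).
The state is a dict: "time": time; "joint_positions": joint angles; "joint_vel": joint speeds; "joint_torque": joint torques, N m; "ee_pos": TCP position; "eef_rot": TCP orientation; "ft_force": force on the tool from outside, world axes, zero at the start; "torque": the same for the moment, N m; "width": finger opening in m.
Only numpy, scipy, OpenCV 4.12 (cv2) and the standard library are available. Lean on these libraries where they do the work, as an engineer would, in place of code of your own. Each camera call takes 0.05 s, during which the arm holds its last target.

## Task

Seat the plain wooden riser block fully down and square in the pocket of the inspection stand, then lay the seed bar squarely on top of it in the same pocket. Then take the reading lens from its cradle by the handle and hold it level over the middle of the bar, glass centred on the pocket and the middle of its rim at the height of the pointer on the post, touching nothing. Finish while still holding it there, steady; leave the pointer where it is set and do not disturb the jar or the dish.

Things in the scene. Friction and masses are not known exactly. Their poses are not given: they have to be found in the camera images.
- stand: Fixed wooden inspection stand. Origin: on the table under the pocket's centre; z up, x from the pocket to the post. A spine 36 mm wide (y) and 12 mm thick runs along x under pocket and post; fingers can straddle it. A steel post, 10 mm thick and 155 mm high, stands 110 mm from the pocket's centre along +x and carries the pointer.
- stand_pocket (a point): Centre of the pocket's floor, 12 mm above the table; axes as the stand's. The pocket is 71 mm (x) by 51 mm (y) inside; walls 8 mm thick, to 38 mm above the table, then flaring outward to 46 mm. End walls (-x, +x) are whole; the long sides (-y, +y) are only 12 mm corner pieces with a 47 mm gap between, open to the table, for the fingers.
- focus_mark (a point): Tip of the pointer: a dark steel arm 3 mm thick, 8 mm wide, from the post towards the pocket (tip 66 mm from the pocket's centre), on a collar 20 mm across and 12 mm high that slides with friction on the post. Its height is the lens's focal height, set anywhere from 95 to 135 mm above the table. Axes as the stand's.
- riser: Loose riser block of plain wood, 66 x 46 x 18 mm (x, y, z), about 40 g, lying flat on the table. Origin: centre of its underside; z up. It may go in either way round (half turn).
- bar: Loose rigid seed bar, cream with dark and pale seeds on top, 66 x 46 x 18 mm (x, y, z; seeds up to 3 mm more), about 70 g, flat on the table. Origin: centre of its underside; z up. It may go in either way round. On the riser in the pocket its underside is 30 mm above the table.
- loupe: Reading lens, about 130 g, level on its cradle: glass in a steel rim 60 mm across, 10 mm thick, on a dark wooden handle 20 mm wide (y), 16 mm high (z). Origin: on the handle's underside at the spot to grip (near the centre of mass), at first 30 mm above the table; x along the handle to the glass, z up. The handle reaches from x = -64 to +39 mm; the glass's centre is at +75 mm.
- lens_centre (a point): Centre of the glass, halfway up the rim: 75 mm along x and 8 mm up from the loupe's origin. Axes as the loupe's.
- cradle: Fixed wooden cradle of the lens. Origin: on the table under the loupe's origin, x along its handle. Base 50 mm wide, 6 mm thick; block 24 mm wide, 33 mm high under the rim (x = 50 to 100 mm); forked rest under the handle's tail (x = -58 to -42 mm), lips 5 mm up beside it. From x = -42 to +50 mm the handle is free on both sides for fingers.
- jar: Bystander: amber glass jar with a steel lid, 70 mm across, 110 mm high. Origin: centre of its underside.
- dish: Bystander: white bowl with round sweets, 110 mm across, 35 mm high. Origin: centre of its underside.
Things that resemble listed ones, but are neither listed nor needed, are in the scene too. What is shaped like the loupe but blue or yellow is not meant.

How it is judged:
On the way, in this order (a step that is already met when the one before it is completed fails the run):
1. the riser block is seated in the pocket and let go (horizontal distance between riser and stand_pocket below 0.006 m and z of riser in the frame of stand_pocket between -0.003 and 0.003 m and angle between the x axis of riser and the x axis of stand, either way round below 0.15 rad and angle between riser's own z axis and vertical below 0.06 rad and contact force between the fingers and riser below 0.1 N), for 0.2 s.
2. the seed bar is seated on the riser in the pocket and let go (horizontal distance between each of bar, riser and stand_pocket below 0.006 m and z of bar in the frame of stand_pocket between 0.014 and 0.022 m and angle between the x axis of each of bar, riser and the x axis of stand, either way round below 0.15 rad and angle between each of bar, riser's own z axis and vertical below 0.06 rad and z of riser in the frame of stand_pocket between -0.003 and 0.003 m and contact force between the fingers and bar below 0.1 N), for 0.2 s.
At the end, for the whole second after the job is handed in: Riser and bar stacked in the pocket, within 6 mm of its centre, square within 0.15 rad, flat, let go; lens in the fingers, touching nothing else there, nearly still, level within 0.12 rad, centred over the pocket within 12 mm, mid-rim within 7 mm of the pointer's height (all of step 2 and contact force between the fingers and riser below 0.1 N and horizontal distance between lens_centre and stand_pocket below 0.012 m and z of lens_centre in the frame of focus_mark between -0.007 and 0.007 m and angle between loupe's own z axis and vertical below 0.12 rad and linear speed of loupe below 0.02 m/s and contact force between the fingers and loupe above 1 N and contact force between loupe and stand below 0.05 N and contact force between loupe and cradle below 0.05 N and contact force between loupe and riser below 0.05 N and contact force between loupe and bar below 0.05 N and contact force between loupe and jar below 0.05 N and contact force between loupe and dish below 0.05 N); the arm keeps its last pose, push and grip.
It fails at once if the pointer is moved by more than 5 mm (distance of focus_mark from where it was at the start of the episode above 0.005 m).
It fails at once if the jar or the dish is moved by more than 30 mm (distance of any of jar, dish from where it was at the start of the episode above 0.03 m).
It also fails if it takes over 72 s, if anything falls off the work surface, if the arm or the gripper's body presses on something with over 40 N, if the wrist force passes 120 N, or if a joint passes its speed limit or range.

## Working session

There is one attempt and no reset: what is moved stays moved. The work goes in short steps, Python scripts to look and compute and a tool call to move; the robot and the scene stay as the last step left them, time stands still between calls to the robot, and variables do not carry over. Pictures are saved under pics/ and viewed, and the job is handed in when it is done.

Besides the shell and the picture viewer there is one more tool, called after ">>>" in YAML: its name, and indented under it one key for each argument. play_rows: Moves the arm, as the interface text tells. Its arguments: {"type":"object","properties":{"moves":{"type":"array","items":{"type":"array"}},"grip_force":{"type":"number"}},"required":["moves"]}

```bash
ls; mkdir -p pics; python3 - <<'E'
from bench import read_state, camera
import cv2,pickle
print(read_state())
for n in ["scene","top","wrist"]:
    c=camera(n); cv2.imwrite(f"pics/{n}0.png",c["frame"][:,:,::-1]); print(n,c["intrinsics"],c["camera_from_world"])
    pickle.dump(c,open(f"{n}0.pkl","wb"))
E
```

```text
pics
{'time': 0.0, 'joint_positions': array([-1.34155208,  0.33288788, -0.06468709,  1.46093761,  0.02157988,
        1.34990568, -0.08850363]), 'joint_vel': array([-0.00097236, -0.00067465,  0.00098308, -0.00037657, -0.00070476,
        0.0008933 , -0.00130968]), 'joint_torque': array([-1.11415520e-03, -6.23241735e+01,  2.37894407e-02, -3.89909506e+01,
       -6.15276187e-02,  3.93158651e-02,  1.37312027e-04]), 'ee_pos': array([0.15565375, 0.60490492, 0.22174568]), 'eef_rot': array([ 1.25589248e-01,  9.92082063e-01, -7.19073435e-04, -6.50679672e-05]), 'ft_force': array([-0.58997664,  0.42416197,  0.49452744]), 'torque': array([-0.03291288, -0.05089615, -0.02733137]), 'width': 0.0870100831742467}
scene [[401.01934773   0.         319.24626188]
 [  0.         401.01934773 193.82252972]
 [  0.           0.           1.        ]] [[-0.85983909  0.51012721  0.02114148  0.49316429]
 [ 0.27957015  0.50506685 -0.81654639 -0.03307038]
 [-0.4272204  -0.69618798 -0.57689257  1.12259152]
 [ 0.          0.          0.          1.        ]]
top [[412.64455938   0.         316.82850644]
 [  0.         412.64455938 205.68270615]
 [  0.           0.           1.        ]] [[ 6.97864253e-04 -9.99999756e-01 -1.15332374e-05 -8.71909668e-02]
 [-9.92347319e-01 -6.91099811e-04 -1.23475994e-01  5.04705546e-01]
 [ 1.23475956e-01  9.76144596e-05 -9.92347559e-01  1.20217893e+00]
 [ 0.00000000e+00  0.00000000e+00  0.00000000e+00  1.00000000e+00]]
wrist [[348.0052173    0.         318.42676068]
 [  0.         348.0052173  195.79969019]
 [  0.           0.           1.        ]] [[ 2.49885653e-01  9.68274935e-01 -9.00754186e-04 -6.24027071e-01]
 [ 9.24516832e-01 -2.38316163e-01  2.97445850e-01 -3.59707555e-02]
 [ 2.87794696e-01 -7.51602128e-02 -9.54738265e-01  3.92946240e-01]
 [ 0.00000000e+00  0.00000000e+00  0.00000000e+00  1.00000000e+00]]
```

View pics/scene0.png

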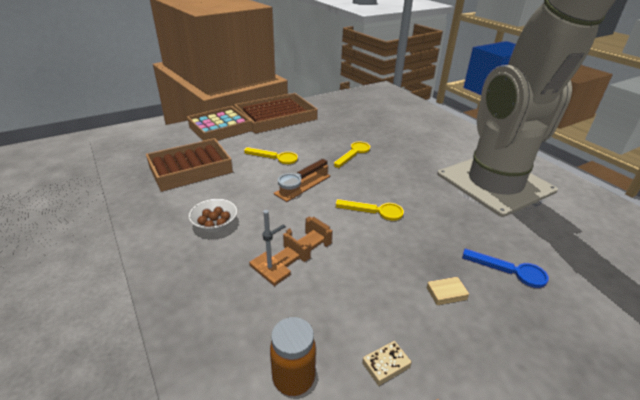

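View pics/top0.png

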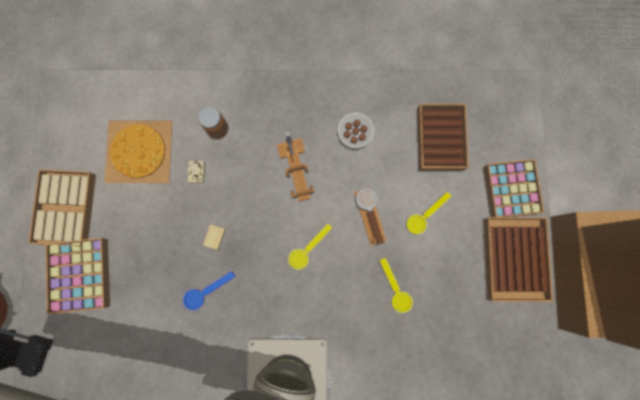

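View pics/wrist0.png

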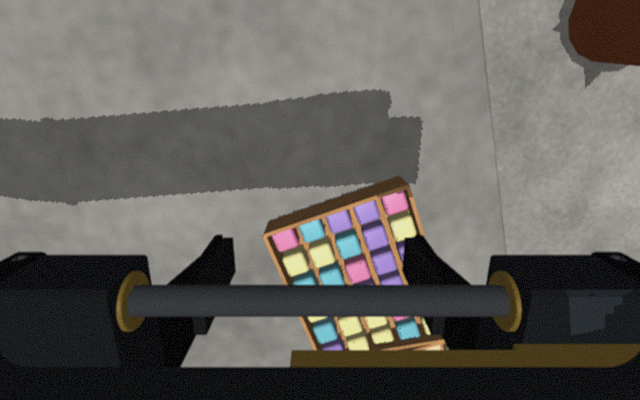

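The scene view shows the riser at (447,290), the bar at (387,361), the stand at about (290,245), the loupe at (300,180), the jar at (293,355) and the dish at (213,217). In the top view the riser is at (213,237), the bar at (195,171), the stand at (297,175) and the loupe at (368,210).

```bash
cat > h.py <<'E'
import numpy as np, cv2, pickle
from scipy.optimize import least_squares
from scipy.spatial.transform import Rotation as R
def P(c): return c["intrinsics"]@c["camera_from_world"][:3]
def proj(c,X):
    X=np.atleast_2d(X); q=(P(c)@np.c_[X,np.ones(len(X))].T).T; return q[:,:2]/q[:,2:]
def tri(cs,uvs):
    A=[]
    for c,(u,v) in zip(cs,uvs):
        p=P(c); A+= [u*p[2]-p[0], v*p[2]-p[1]]
    A=np.array(A); A/=np.linalg.norm(A[:,:3],axis=1)[:,None]
    X=np.linalg.lstsq(A[:,:3],-A[:,3],rcond=None)[0]
    return X
def onplane(c,uv,z):
    M=c["camera_from_world"]; o=-M[:3,:3].T@M[:3,3]
    d=M[:3,:3].T@np.linalg.inv(c["intrinsics"])@np.array([uv[0],uv[1],1.])
    return o+d*(z-o[2])/d[2]
def rz(t): return np.array([[np.cos(t),-np.sin(t),0],[np.sin(t),np.cos(t),0],[0,0,1]])
def boxpts(x,y,z,t,L,W,H):
    c=np.array([[sx*L/2,sy*W/2,h] for sx in(-1,1) for sy in(-1,1) for h in(0,H)])
    return c@rz(t).T+[x,y,z]
def fitbox(cs,masks,x0,L,W,H,z=None):
    # fit hull silhouettes through mask moments + extents
    def feat(pts):
        h=cv2.convexHull(pts.astype(np.float32))[:,0]
        m=cv2.moments(h); a=m['m00']; 
        f=[m['m10']/a,m['m01']/a,]
        for th in np.arange(0,np.pi,np.pi/12):
            d=h@[np.cos(th),np.sin(th)]; f+=[d.max()*.5,d.min()*.5]
        return np.array(f)
    F=[]
    for m in masks:
        n,lab,st,_=cv2.connectedComponentsWithStats(m.astype(np.uint8)); k=1+np.argmax(st[1:,4])
        cn=max(cv2.findContours((lab==k).astype(np.uint8),cv2.RETR_EXTERNAL,cv2.CHAIN_APPROX_NONE)[0],key=len)[:,0]
        F.append(feat(cn+0.0))
    def r(p):
        zz=p[3] if z is None else z
        return np.concatenate([feat(proj(c,boxpts(p[0],p[1],zz,p[2],L,W,H)))-f for c,f in zip(cs,F)])
    best=None
    for t in np.arange(0,np.pi,np.pi/8):
        s=least_squares(r,[x0[0],x0[1],t]+([0.] if z is None else []),x_scale=[.01,.01,.1]+([.01] if z is None else []),diff_step=1e-4,loss='soft_l1')
        if best is None or s.cost<best.cost: best=s
    return best.x,best.cost
E
python3 - <<'E'
from h import *
from bench import camera,masks_of
cs=[camera("scene"),camera("top")]
out={}
for q in ["riser","bar","stand","loupe","cradle","focus_mark","jar","dish","stand_pocket","lens_centre"]:
    ms=[masks_of(c,q) for c in cs]
    for n,m in zip(("scene","top"),ms): print(q,n,[(round(d["conf"],2),np.round(d["at"]),int(d["region"].sum())) for d in m[:4]])
    out[q]=ms
pickle.dump((cs,out),open("m0.pkl","wb"))
E
```

```text
riser scene [(0.63, array([446., 288.]), 801)]
riser top [(0.56, array([211., 235.]), 329)]
bar scene [(0.63, array([385., 360.]), 1332), (0.39, array([296., 171.]), 544)]
bar top [(0.74, array([196., 168.]), 383), (0.35, array([296., 167.]), 1144)]
stand scene [(0.74, array([288., 249.]), 2437)]
stand top [(0.92, array([296., 164.]), 1153)]
loupe scene [(0.92, array([519., 268.]), 1199), (0.78, array([297., 174.]), 567), (0.73, array([272., 155.]), 463), (0.64, array([379., 210.]), 765)]
loupe top [(0.96, array([372., 208.]), 640), (0.93, array([202., 293.]), 686), (0.88, array([422., 217.]), 566), (0.59, array([303., 250.]), 525)]
cradle scene [(0.9, array([304., 185.]), 618)]
cradle top [(0.69, array([368., 227.]), 297), (0.39, array([296., 166.]), 1190)]
focus_mark scene [(0.67, array([273., 232.]), 123), (0.22, array([291., 356.]), 3070)]
focus_mark top [(0.61, array([289., 142.]), 44)]
jar scene [(0.81, array([294., 357.]), 3075)]
jar top [(0.89, array([214., 122.]), 649)]
dish scene [(0.92, array([211., 213.]), 1150)]
dish top [(0.73, array([355., 131.]), 994), (0.58, array([214., 121.]), 639)]
stand_pocket scene [(0.82, array([288., 250.]), 2682)]
stand_pocket top [(0.89, array([294., 164.]), 1103), (0.59, array([196., 170.]), 362), (0.49, array([357., 131.]), 952)]
lens_centre scene [(0.84, array([378., 208.]), 802), (0.78, array([514., 270.]), 1232), (0.66, array([351., 152.]), 340), (0.64, array([297., 177.]), 601)]
lens_centre top [(0.97, array([399., 292.]), 548), (0.75, array([303., 251.]), 561), (0.71, array([421., 220.]), 541), (0.7, array([198., 294.]), 609)]
```

```bash
python3 - <<'E'
from h import *
cs,o=pickle.load(open("m0.pkl","rb"))
for q,H in (("riser",.018),("bar",.0195)):
    a=[m[0] for m in o[q]]
    X=tri(cs,[d["at"] for d in a]); print(q,"tri",X.round(4))
    for z in(None,0.): 
        for k in((0,1),(0,),(1,)):
            if z is None and len(k)==1: continue
            print(z,k,fitbox([cs[i] for i in k],[a[i]["region"] for i in k],X,.066,.046,H,z))
for q in("focus_mark","jar","dish","stand"):
    print(q,tri(cs,[m[0]["at"] for m in o[q]]).round(4))
f=[c["frame"] for c in cs]
cv2.imwrite("pics/z1.png",np.hstack([cv2.resize(f[1][110:230,260:340],None,fx=5,fy=5,interpolation=3)[:,:,::-1]]))
cv2.imwrite("pics/z2.png",cv2.resize(f[0][150:290,240:400],None,fx=4.5,fy=4.2,interpolation=3)[:,:,::-1])
cv2.imwrite("pics/z3.png",cv2.resize(f[1][170:260,330:410],None,fx=6,fy=6,interpolation=3)[:,:,::-1])
E
```

```text
riser tri [0.4196 0.227  0.0223]
None (0, 1) (array([ 4.14714483e-01,  2.22965020e-01,  2.88757693e+00, -6.64643382e-04]), np.float64(14.795286976376445))
0.0 (0, 1) (array([0.41507274, 0.22312859, 2.89037284]), np.float64(14.82111697442024))
0.0 (0,) (array([0.41548556, 0.22250996, 2.89472434]), np.float64(5.984793898469615))
0.0 (1,) (array([0.41409476, 0.22532595, 2.88374588]), np.float64(7.841659596690048))
bar tri [0.6199 0.2831 0.0158]
None (0, 1) (array([ 6.13531966e-01,  2.84055552e-01,  3.13038963e+00, -2.43447073e-03]), np.float64(5.476943317779672))
0.0 (0, 1) (array([0.61430759, 0.28469371, 3.13534698]), np.float64(6.192480825651041))
0.0 (0,) (array([0.61475945, 0.28478729, 3.13482647]), np.float64(2.9374567522289032))
0.0 (1,) (array([0.61289877, 0.28438708, 3.12779134]), np.float64(2.838357931339658))
focus_mark [ 0.6799 -0.0063  0.0994]
jar [0.7553 0.2256 0.0534]
dish [ 0.7394 -0.2054  0.0302]
stand [ 0.6365 -0.0236  0.0179]
```

View pics/z1.png

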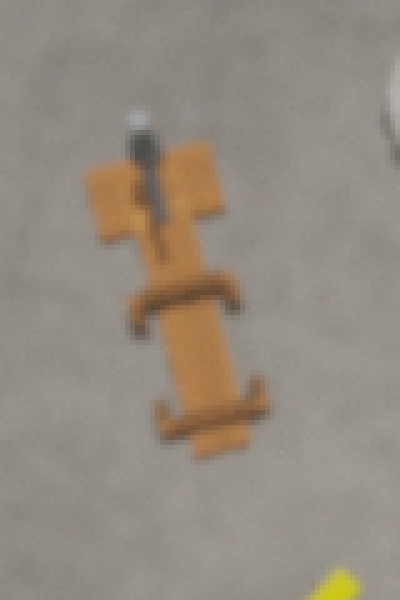

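View pics/z2.png

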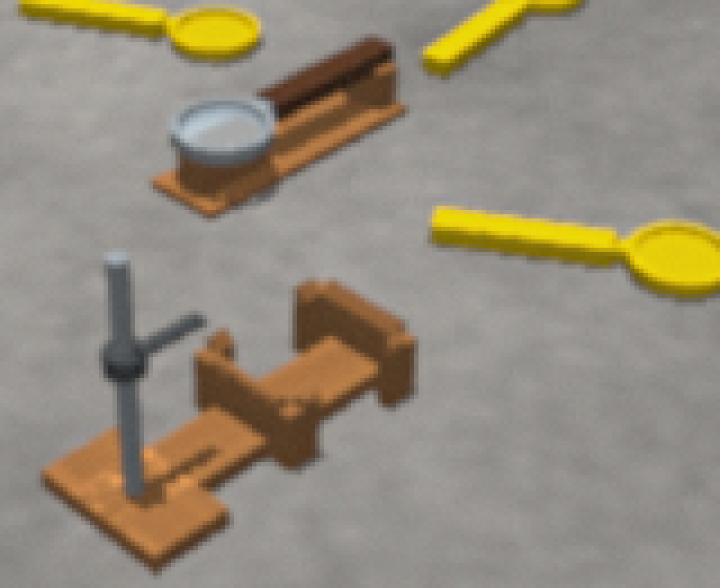

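View pics/z3.png

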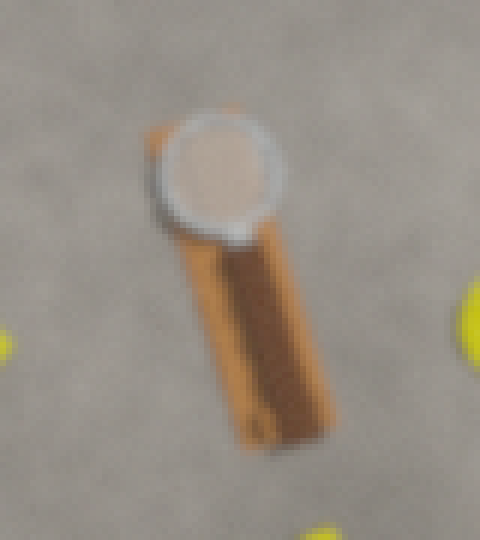

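```bash
cat >> h.py <<'E'
def Rt(yaw): # tool down, tool y axis at world angle yaw
    y=np.array([np.cos(yaw),np.sin(yaw),0]); z=np.array([0,0,-1.]); x=np.cross(y,z); return np.c_[x,y,z]
def delta(p0,R0,p,Rn):
    d=R0.T@(np.array(p)-p0)*100; w=R.from_matrix(R0.T@Rn).as_rotvec(); return d.round(2),w.round(3)
E
python3 - <<'E'
from h import *
from bench import read_state
s=read_state(); R0=R.from_quat(s["eef_rot"]).as_matrix(); p0=s["ee_pos"]; print(R0.round(3))
c=pickle.load(open("wrist0.pkl","rb"));M=c["camera_from_world"]; o=-M[:3,:3].T@M[:3,3]; print("cam",o, "in tool",R0.T@(o-p0), "fwd in tool",R0.T@M[2,:3])
yaw=2.89-np.pi+np.pi/2
print(yaw,delta(p0,R0,[.415,.223,.223],Rt(yaw)))
E
```

```text
[[-0.968  0.249  0.   ]
 [ 0.249  0.968  0.   ]
 [ 0.     0.    -1.   ]]
cam [0.07610314 0.62519128 0.38529807] in tool [ 0.08204211 -0.00056126 -0.16273223] fwd in tool [-0.29744903 -0.00111914  0.95473704]
1.3192036732051036 (array([-34.64, -30.56,  -0.04]), array([ 0., -0., -0.]))
```

>>> play_rows:
  moves:
    - [[-4,-4,0],[0,0,0],8.7]
    - [[-8,-8,0],[0,0,0],8.7]
    - [[-12,-12,0],[0,0,0],8.7]
    - [[-16,-16,0],[0,0,0],8.7]
    - [[-20,-20,0],[0,0,0],8.7]
    - [[-24,-24,0],[0,0,0],8.7]
    - [[-27,-28,0],[0,0,0],8.7]
    - [[-29,-30.5,0],[0,0,0],8.7]

```text
time: 2.25
ee_pos: [0.3615, 0.2354, 0.2228]
eef_rot: [0.127, 0.992, 0.0, 0.0]
ft_force: [-0.7, -0.5, 0.1]
width: 0.0869
```

>>> play_rows:
  moves:
    - [[0,0,0],[0,0,0],8.7]
    - [[0,0,0],[0,0,0],8.7]

```text
time: 2.5
ee_pos: [0.3603, 0.2383, 0.2227]
eef_rot: [0.125, 0.992, 0.0, 0.0]
ft_force: [-0.9, 0.7, -0.4]
width: 0.0873
```

```bash
cat > look.py <<'E'
import sys
from h import *
from bench import camera,read_state
def look(n,name):
    c=camera(n); cv2.imwrite(f"pics/{name}.png",c["frame"][:,:,::-1]); pickle.dump(c,open(name+".pkl","wb")); return c
if __name__=="__main__":
    look(sys.argv[1],sys.argv[2]); s=read_state(); print(s["time"],s["ee_pos"],s["eef_rot"],s["width"],s["ft_force"])
E
python3 look.py wrist w1
```

```text
2.55 [0.36013536 0.23860738 0.22259437] [ 1.24890378e-01  9.92170537e-01  1.35882609e-04 -2.25489330e-06] 0.08693327637715358 [ 0.24211771 -0.49280079  0.13862475]
```

View pics/w1.png

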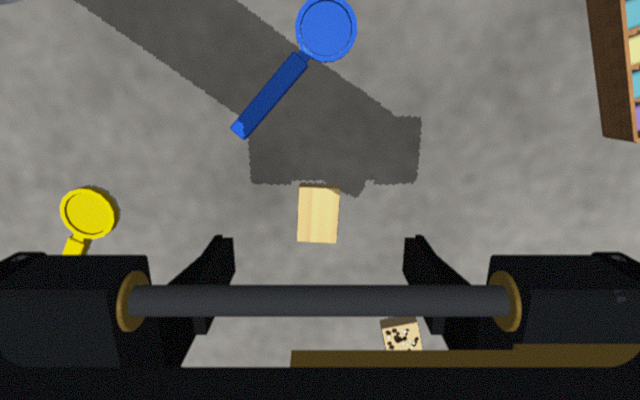

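The riser shows as a square block at (319,213), with the bar at (402,333) and the blue look-alike at the top.

```bash
cat > seg.py <<'E'
from h import *
def riserfit(c,x0,H=.018):
    from bench import masks_of
    r=masks_of(c,"riser"); return r
E
python3 - <<'E'
from h import *
from bench import camera,masks_of
c=pickle.load(open("w1.pkl","rb"))
print("TCP proj",proj(c,[.3601,.2386,.2226]), proj(c,[.3601,.2386,0]))
print("riser model",proj(c,boxpts(.415,.223,0,2.89,.066,.046,.018)).round(0).tolist())
print(onplane(c,(319,213),.018))
hsv=cv2.cvtColor(c["frame"],cv2.COLOR_RGB2HSV); print(hsv[213,319],hsv[30,100],hsv[190,320])
m=((hsv[:,:,1]>70)&(hsv[:,:,2]>110)).astype(np.uint8); m[:,:250]=0;m[:,380:]=0;m[:150]=0;m[260:]=0
print(m.sum()); cs=[c]
cv2.imwrite("pics/m1.png",m*255)
for z in(0.,):print(fitbox(cs,[m],[.415,.223],.066,.046,.018,z))
E
```

```text
TCP proj [[319.59810432 252.66175988]] [[318.77776494 163.29872256]]
riser model [[337.0, 237.0], [337.0, 243.0], [299.0, 237.0], [298.0, 243.0], [338.0, 184.0], [338.0, 188.0], [298.0, 184.0], [297.0, 188.0]]
[0.4115901 0.2255812 0.018    ]
[ 25  85 230] [ 25  12 130] [ 26  88 233]
2259
(array([ 0.41600954,  0.22260708, -0.28087024]), np.float64(9.003012702357118))
```

```bash
python3 - <<'E'
from h import *
cs,o=pickle.load(open("m0.pkl","rb"))
c=pickle.load(open("w1.pkl","rb")); m=cv2.imread("pics/m1.png",0)>0
r=[x[0]["region"] for x in o["riser"]]
print(fitbox(cs+[c],r+[m],[.415,.223],.066,.046,.018))
print(fitbox([cs[0],c],[r[0],m],[.415,.223],.066,.046,.018))
hs=m.astype(np.uint8);cn=max(cv2.findContours(hs,0,1)[0],key=len);print(cv2.minAreaRect(cn),cn.reshape(-1,2).min(0),cn.reshape(-1,2).max(0))
cv2.imwrite("pics/z4.png",cv2.resize(c["frame"][160:260,260:380],None,fx=6,fy=6,interpolation=3)[:,:,::-1])
p=np.array([.3601,.2386,.2226]);
from bench import read_state
s=read_state();R0=R.from_quat(s["eef_rot"]).as_matrix()
print(delta(s["ee_pos"],R0,[.4158,.2227,.003],Rt(-.265+np.pi/2)))
E
```

```text
(array([ 4.15740626e-01,  2.22730299e-01,  2.86566779e+00, -9.61207293e-04]), np.float64(23.973568220340958))
(array([ 4.16081794e-01,  2.22412685e-01,  2.86088027e+00, -1.52224520e-03]), np.float64(14.581640411949774))
((317.59954833984375, 214.40951538085938), (41.38167953491211, 55.556095123291016), 2.726310968399048) [297 186] [339 242]
(array([-5.79, -0.17, 21.96]), array([ 0.   , -0.   ,  0.015]))
```

View pics/z4.png

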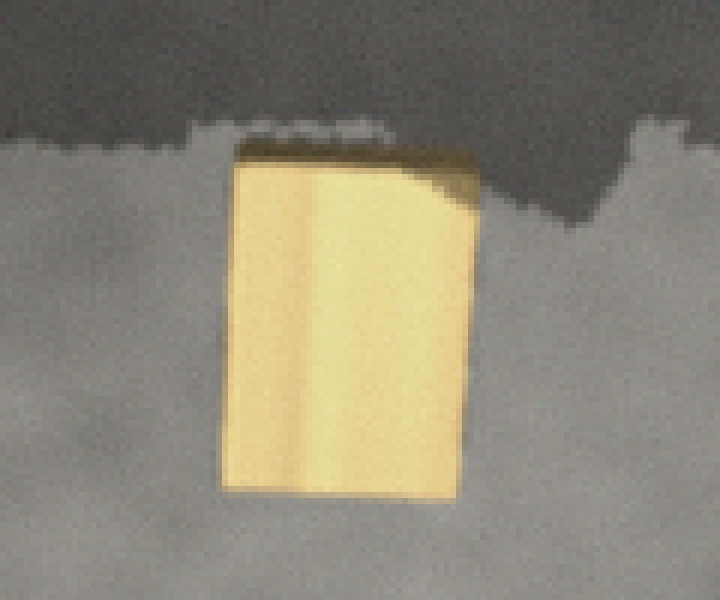

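>>> play_rows:
  moves:
    - [[-3,-0.1,4],[0,0,0.025],8.7]
    - [[-5.8,-0.2,9],[0,0,0.025],8.7]
    - [[-5.8,-0.2,14],[0,0,0.025],8.7]
    - [[-5.8,-0.2,18],[0,0,0.025],8.7]
    - [[-5.8,-0.2,20.5],[0,0,0.025],8.7]
    - [[-5.8,-0.2,21.8],[0,0,0.025],8.7]
    - [[-5.8,-0.2,21.8],[0,0,0.025],8.7]
    - [[-5.8,-0.2,21.8],[0,0,0.025],8.7]

```text
time: 3.55
ee_pos: [0.4168, 0.222, 0.0055]
eef_rot: [0.138, 0.99, 0.001, 0.001]
ft_force: [0.1, 0.6, 0.2]
width: 0.0869
```

>>> play_rows:
  moves:
    - [[0,0,0],[0,0,0],4]
    - [[0,0,0],[0,0,0],4]
    - [[0,0,0],[0,0,0],4]
    - [[0,0,0],[0,0,0],4]
    - [[0,0,0],[0,0,0],4]
  grip_force: 15

```text
time: 4.18
ee_pos: [0.4162, 0.2213, 0.0046]
eef_rot: [0.138, 0.99, 0.0, -0.0]
ft_force: [-0.2, 0.2, 1.3]
width: 0.046
```

>>> play_rows:
  moves:
    - [[0,0,-3],[0,0,0],4]
    - [[0,0,-8],[0,0,0],4]
    - [[0,0,-13],[0,0,0],4]
    - [[0,0,-18],[0,0,0],4]
    - [[0,0,-22],[0,0,0],4]
    - [[0,0,-22],[0,0,0],4]

```text
time: 4.92
ee_pos: [0.4175, 0.2221, 0.2274]
eef_rot: [0.138, 0.99, 0.002, 0.002]
ft_force: [-0.1, -0.1, -0.7]
width: 0.0457
```

```bash
cat > stand.py <<'E'
from h import *
# pocket wall features in stand frame: used to overlay
def stand_edges():
    E=[]
    for sx in(-1,1):
        for z in (0.046,):
            x0=sx*.0355; x1=sx*(.0435)
    return E
def wire(x,y,t):
    S=[]
    def rect(xa,xb,ya,yb,z): p=[[xa,ya,z],[xb,ya,z],[xb,yb,z],[xa,yb,z],[xa,ya,z]]; S.append(np.array(p))
    rect(-.0355,.0355,-.0255,.0255,.012)
    for s in(-1,1):
        xs=sorted([s*.0435,s*.0355]); rect(xs[0],xs[1],-.0335,.0335,.038)
        rect(xs[0],xs[1],-.0335,.0335,0.0)
    rect(.105,.115,-.005,.005,.155); rect(.105,.115,-.005,.005,.012)
    return [p@rz(t).T+[x,y,0] for p in S]
def overlay(c,x,y,t,extra=()):
    im=c["frame"][:,:,::-1].copy(); im=cv2.resize(im,None,fx=4,fy=4,interpolation=3)
    for p in wire(x,y,t)+list(extra):
        q=((proj(c,p)+.5)*4).round().astype(np.int32); cv2.polylines(im,[q],False,(0,255,0),1)
    return im
E
python3 - <<'E'
from h import *
from stand import *
cs,o=pickle.load(open("m0.pkl","rb"))
# px measured by eye: top zoom x5 origin (260,110); scene zoom 4.5,4.2 origin (240,150)
T=lambda u,v:(260+u/5-.5,110+v/5-.5); S=lambda u,v:(240+u/4.5-.5,150+v/4.2-.5)
print("post top",tri(cs,[S(117,258),T(138,118)]))
print("tip",tri(cs,[S(202,320),T(163,222)]))
# corner tops outer
print("floor c top",onplane(cs[1],T(202,358),.012))
post=onplane(cs[1],T(138,118),.155); fl=onplane(cs[1],T(202,358),.012); d=post-fl; print(post,np.hypot(*d[:2]),np.arctan2(d[1],d[0]))
for c,n in zip(cs,"st"):
    t=np.arctan2(d[1],d[0]); im=overlay(c,fl[0],fl[1],t)
    cv2.imwrite(f"pics/ov{n}.png",im[560:1160,960:1600] if n=="s" else im[420:920,1000:1500])
E
```

```text
post top [ 0.6903461  -0.00488047  0.15412026]
tip [ 0.64756346 -0.01556458  0.09340315]
floor c top [ 0.58290507 -0.03500157  0.012     ]
[ 0.69024756 -0.0050426   0.155     ] 0.11144482658724898 0.27217112683286065
```

View pics/ovs.png

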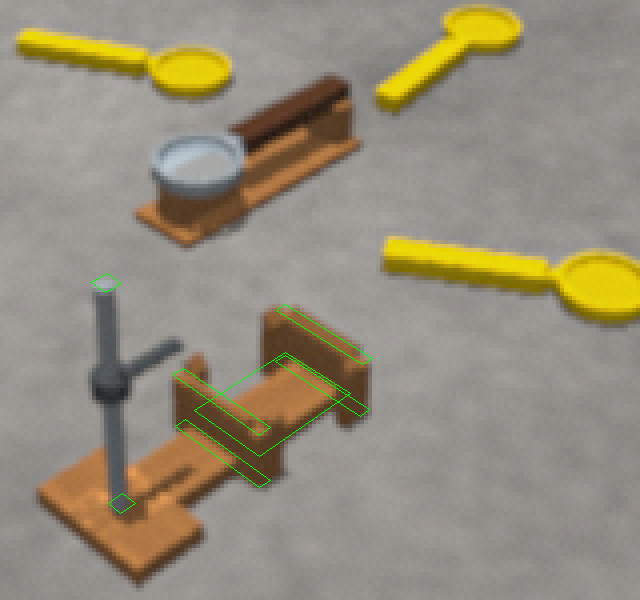

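View pics/ovt.png

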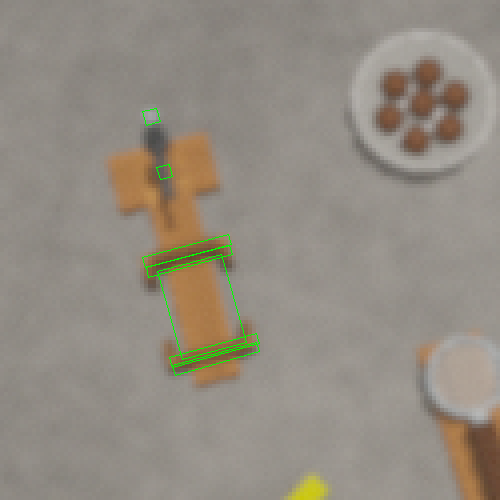

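```bash
python3 - <<'E'
from h import *
from bench import read_state
s=read_state();R0=R.from_quat(s["eef_rot"]).as_matrix()
print(delta(s["ee_pos"],R0,[.585,-.03,.25],Rt(.22+np.pi/2)))
E
```

```text
(array([-23.01, -19.66,  -2.28]), array([ 0.004,  0.004, -0.497]))
```

>>> play_rows:
  moves:
    - [[-3.5,-3,-1],[0,0,-0.08],4]
    - [[-7,-6,-2],[0,0,-0.16],4]
    - [[-11,-9,-2.3],[0,0,-0.25],4]
    - [[-15,-12.5,-2.3],[0,0,-0.33],4]
    - [[-19,-16,-2.3],[0,0,-0.42],4]
    - [[-22,-18.5,-2.3],[0,0,-0.497],4]
    - [[-23,-19.7,-2.3],[0,0,-0.497],4]
    - [[-23,-19.7,-2.3],[0,0,-0.497],4]

```text
time: 5.92
ee_pos: [0.5832, -0.0317, 0.2466]
eef_rot: [-0.108, 0.994, -0.0, -0.001]
ft_force: [-0.4, 0.3, -0.6]
width: 0.0459
```

```bash
python3 look.py wrist w2;  python3 -c "
from stand import *
c=pickle.load(open('w2.pkl','rb')); im=overlay(c,.583,-.03,.22); cv2.imwrite('pics/ow2.png',cv2.resize(im[0:1160,680:1960],None,fx=.6,fy=.5)); print(proj(c,[.583,-.03,.012]))"
```

```text
5.975 [ 0.58312365 -0.0303411   0.24678752] [-1.09481014e-01  9.93988653e-01  2.03161338e-04 -6.51140592e-04] 0.04596943653270073 [ 0.53798943  0.11099025 -0.480034  ]
[[320.25451762 161.92629299]]
```

View pics/w2.png

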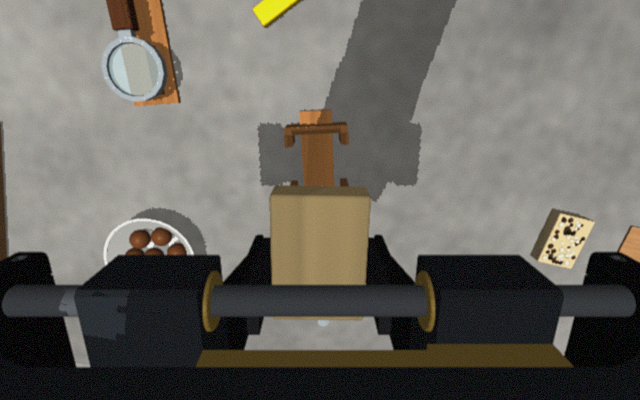

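View pics/ow2.png

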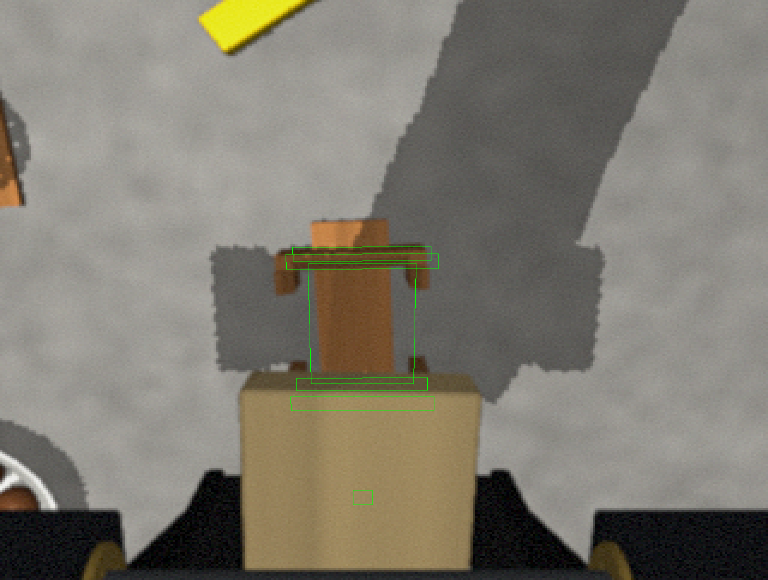

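The view shows the near end wall at (317,132) and the spine. The held riser hides the far end wall, so I'll shift beyond it.

>>> play_rows:
  moves:
    - [[-3,0,0],[0,0,0],4]
    - [[-6,0,0],[0,0,0],4]
    - [[-7,0,0],[0,0,0],4]
    - [[-7,0,0],[0,0,0],4]
    - [[-7,0,0],[0,0,0],4]

```text
time: 6.6
ee_pos: [0.6512, -0.0159, 0.2478]
eef_rot: [-0.11, 0.994, 0.0, -0.0]
ft_force: [0.4, 0.0, -0.7]
width: 0.0456
```

```bash
python3 look.py wrist w3;  python3 -c "
from stand import *
c=pickle.load(open('w3.pkl','rb')); im=cv2.resize(c['frame'][20:200,230:410,::-1],None,fx=4,fy=3.3,interpolation=3); cv2.imwrite('pics/z5.png',im)"
```

```text
6.65 [ 0.65123147 -0.01601072  0.24790653] [-1.09604181e-01  9.93975284e-01  2.19934105e-04  1.00723727e-04] 0.04574509119771667 [-0.10596534 -0.43861322 -0.80591456]
```

View pics/w3.png

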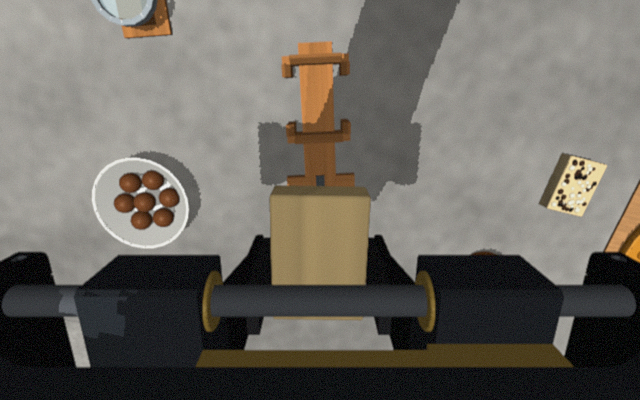

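View pics/z5.png

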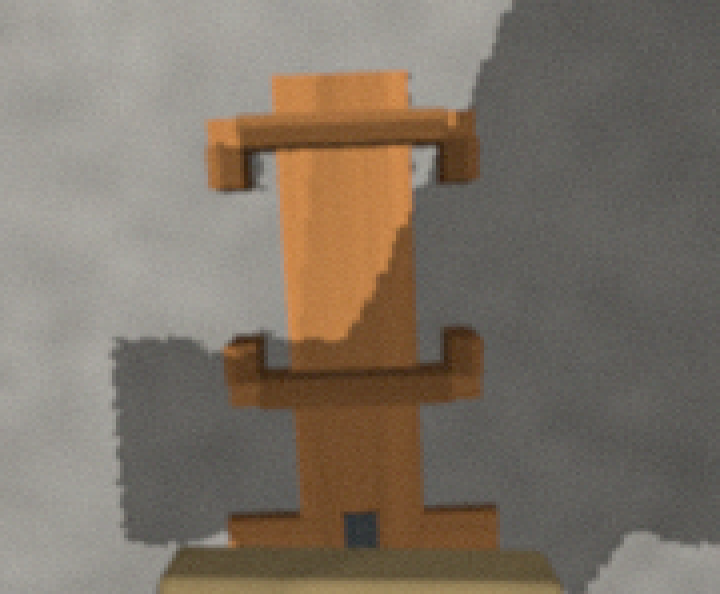

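```bash
python3 - <<'E'
from stand import *
c=pickle.load(open('w3.pkl','rb'))
Z=lambda u,v:(230+u/4-.5,20+v/3.3-.5)
g=lambda u,v,z=.012: onplane(c,Z(u,v),z)[:2]
L=[g(280,190),g(291,330),g(300,490)]; Rr=[g(411,190),g(416,330),g(422,490)]
for e in(L,Rr): d=e[2]-e[0]; print(np.arctan2(d[1],d[0]))
for a,b in zip(L,Rr): print(np.linalg.norm(a-b))
n=g(345,148); f=g(355,372); print(n,f,np.linalg.norm(f-n),(n+f)/2)
# corner piece outer edges at z=38/46, and post base/bases
print("bottoms z0:",g(208,190,0),g(480,183,0))
t=.2
# fit with overlay
x,y=.579,-.03
def res(p):
    r=[]
    ex=np.array([np.cos(p[2]),np.sin(p[2])]); ey=np.array([-ex[1],ex[0]])
    for q in L: r.append((q-p[:2])@ey-.018)
    for q in Rr: r.append((q-p[:2])@ey+.018)
    r.append((n-p[:2])@ex+.0355); r.append((f-p[:2])@ex-.0355)
    return np.array(r)*1000
s=least_squares(res,[x,y,t]); print(s.x,s.fun.round(1))
x,y,t=s.x
print("post pred",x+.11*np.cos(t),y+.11*np.sin(t))
im=overlay(c,x,y,t); cv2.imwrite("pics/ow3.png",im[80:780,900:1660])
cs,o=pickle.load(open("m0.pkl","rb"))
cv2.imwrite("pics/ovs2.png",overlay(cs[0],x,y,t)[560:1160,960:1600])
E
```

```text
0.26086723080470725
0.2627181463620665
0.03557415700007741
0.03515180826704187
0.035761395008813014
[ 0.54853988 -0.0419877 ] [ 0.61855587 -0.02366334] 0.07237416931119582 [ 0.58354788 -0.03282552]
bottoms z0: [ 0.56922244 -0.07675962] [ 0.55051721 -0.00303827]
[ 0.58377721 -0.0336024   0.28704617] [-34.6 -35.3 -37.2  36.9  35.8  34.4  -0.7   0.7]
post pred 0.6892764898293726 -0.0024591487772784616
```

View pics/ow3.png

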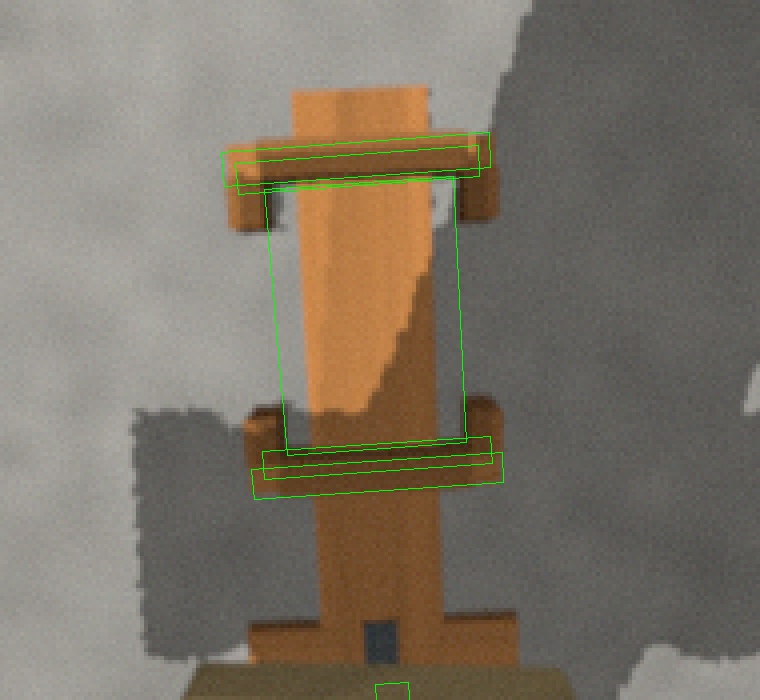

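View pics/ovs2.png

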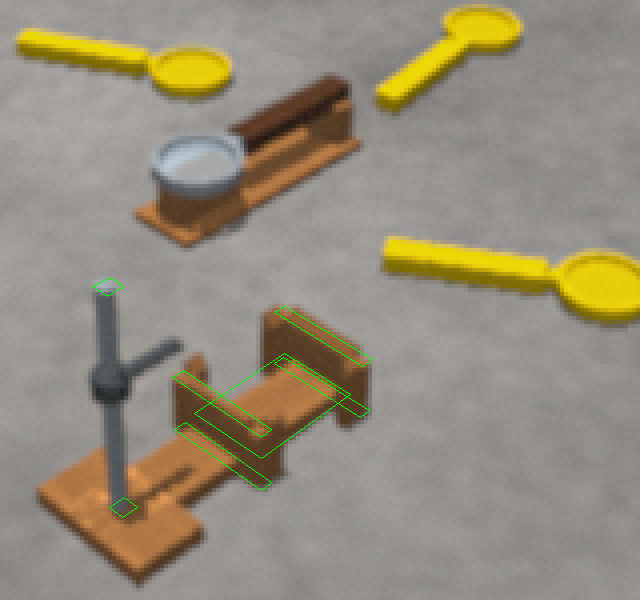

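```bash
python3 - <<'E'
from stand import *
c=pickle.load(open('w3.pkl','rb'))
Z=lambda u,v:(230+u/4-.5,20+v/3.3-.5)
g=lambda u,v,z=.012: onplane(c,Z(u,v),z)[:2]
Rr=[g(280,190),g(291,330),g(300,490)]; L=[g(411,190),g(416,330),g(422,490)]
n=g(345,148); f=g(355,372)
def res(p,w=1):
    r=[]
    ex=np.array([np.cos(p[2]),np.sin(p[2])]); ey=np.array([-ex[1],ex[0]])
    for q in L: r.append((q-p[:2])@ey-.018)
    for q in Rr: r.append((q-p[:2])@ey+.018)
    r.append((n-p[:2])@ex+.0355); r.append((f-p[:2])@ex-.0355)
    if w: r+=list(p[:2]+.11*ex-[.6903,-.005])
    return np.array(r)*1000
for w in(0,1):
    s=least_squares(res,[.58,-.03,.2],args=(w,)); print(s.x,s.fun.round(1))
x,y,t=s.x
im=overlay(c,x,y,t)[80:780,900:1660]
cv2.imwrite("pics/ow4.png",im)
cs,o=pickle.load(open("m0.pkl","rb"))
a=overlay(cs[0],x,y,t)[720:1160,960:1360]; b=overlay(cs[1],x,y,t)[460:900,1000:1400]
cv2.imwrite("pics/ovs3.png",np.hstack([a,b]))
E
```

```text
[ 0.58358921 -0.03297993  0.26155355] [-0.3 -0.3 -0.2  0.1  0.6  0.1 -0.7  0.7]
[ 0.58368788 -0.03293995  0.25905244] [-0.4 -0.3 -0.   0.1  0.6  0.3 -0.8  0.6 -0.3  0.2]
```

View pics/ow4.png

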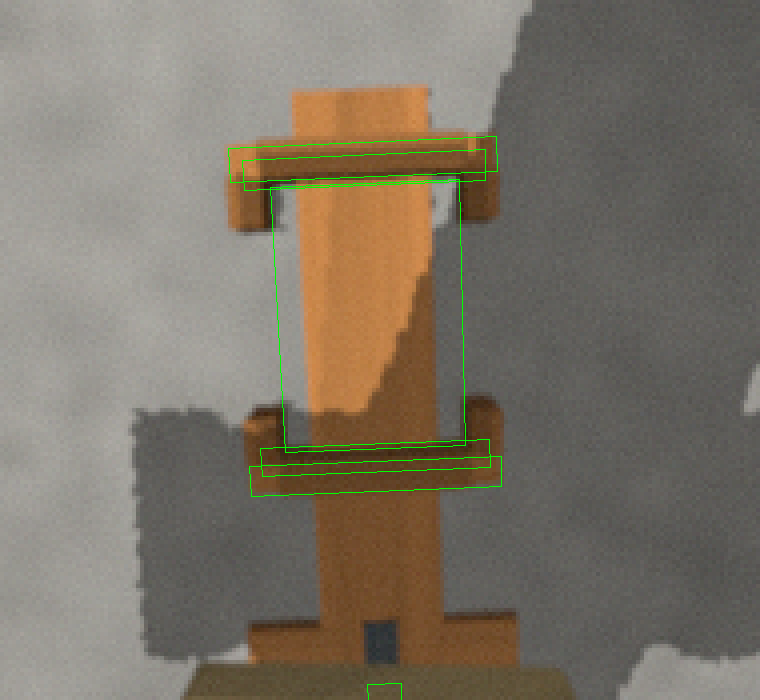

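View pics/ovs3.png

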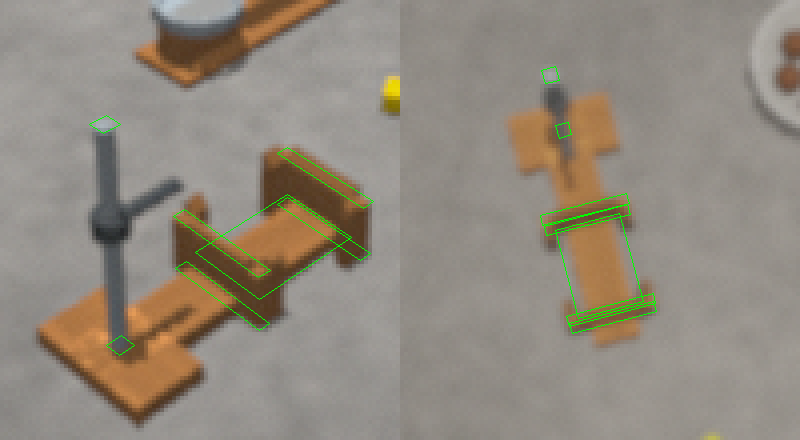

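```bash
python3 - <<'E'
from stand import *
from bench import read_state
c=pickle.load(open('w3.pkl','rb')); s=read_state(); p=s["ee_pos"]; R0=R.from_quat(s["eef_rot"]).as_matrix()
for dx in(0,.002):
    b=boxpts(dx,0,0,0,.066,.046,.018)
    b[:,2]=.0046-b[:,2]  # tool z down: bottom at +.0046
    print(dx,proj(c,b@R0.T+p).round(1).tolist())
cv2.imwrite("pics/z6.png",cv2.resize(c["frame"][175:265,255:385,::-1],None,fx=6,fy=6,interpolation=3))
ex=np.array([np.cos(.26),np.sin(.26),0])
print(delta(p,R0,[.5837,-.033,.08],Rt(.26+np.pi/2)),np.arctan2(R0[1,1],R0[0,1])-np.pi/2)
E
```

```text
0 [[277.8, 303.2], [273.8, 324.1], [360.0, 303.2], [364.0, 324.1], [273.1, 190.0], [268.2, 201.1], [364.6, 189.9], [369.6, 201.1]]
0.002 [[277.6, 300.1], [273.7, 320.8], [360.1, 300.1], [364.2, 320.8], [273.0, 186.1], [268.0, 196.9], [364.7, 186.1], [369.8, 196.9]]
(array([ 6.97, -0.19, 16.79]), array([ 0.  ,  0.  , -0.04])) 0.21964970428880748
```

View pics/z6.png

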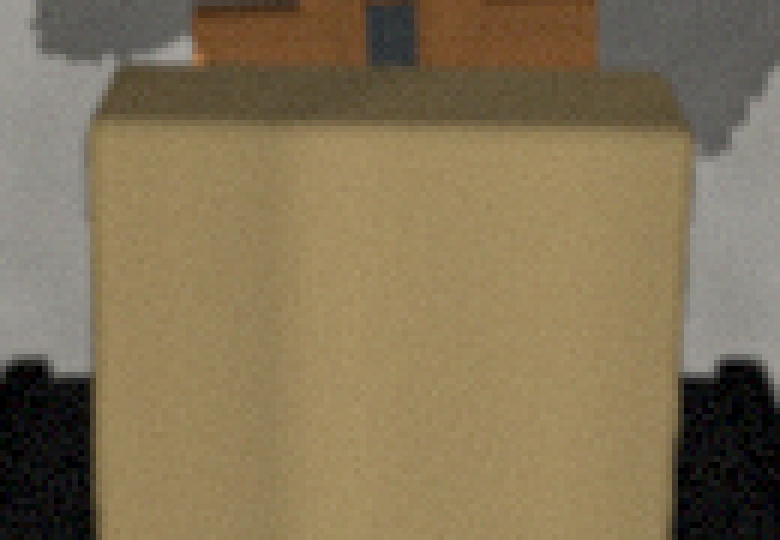

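>>> play_rows:
  moves:
    - [[3,0,0],[0,0,-0.02],4]
    - [[6.8,-0.2,0],[0,0,-0.04],4]
    - [[6.8,-0.2,3],[0,0,-0.04],4]
    - [[6.8,-0.2,8],[0,0,-0.04],4]
    - [[6.8,-0.2,13],[0,0,-0.04],4]
    - [[6.8,-0.2,16.8],[0,0,-0.04],4]
    - [[6.8,-0.2,16.8],[0,0,-0.04],4]
    - [[6.8,-0.2,16.8],[0,0,-0.04],4]

```text
time: 7.65
ee_pos: [0.5869, -0.0328, 0.0815]
eef_rot: [-0.13, 0.992, 0.0, 0.001]
ft_force: [0.9, -0.5, 0.7]
width: 0.0459
```

```bash
python3 look.py wrist w4; python3 look.py scene s4; python3 -c "
from stand import *
c=pickle.load(open('s4.pkl','rb')); im=overlay(c,.5837,-.033,.26)[480:1160,900:1600]; cv2.imwrite('pics/os4.png',im)
from bench import read_state
s=read_state(); R0=R.from_quat(s['eef_rot']).as_matrix(); print(delta(s['ee_pos'],R0,[.5851,-.0326,.0166],Rt(.26+np.pi/2)))"
```

```text
7.7 [ 0.58721095 -0.03273149  0.08178378] [-1.29598820e-01  9.91565266e-01  5.49054155e-05  1.57065382e-03] 0.04549347549900811 [-0.5911996   0.88436832 -0.24405897]
7.75 [ 0.58727541 -0.03263566  0.08173349] [-1.29663055e-01  9.91556718e-01  9.38418544e-05  1.66090913e-03] 0.046060184706282245 [1.06920568 0.67715924 0.3538958 ]
(array([0.23, 0.06, 6.51]), array([-0.   ,  0.003,  0.   ]))
```

View pics/w4.png

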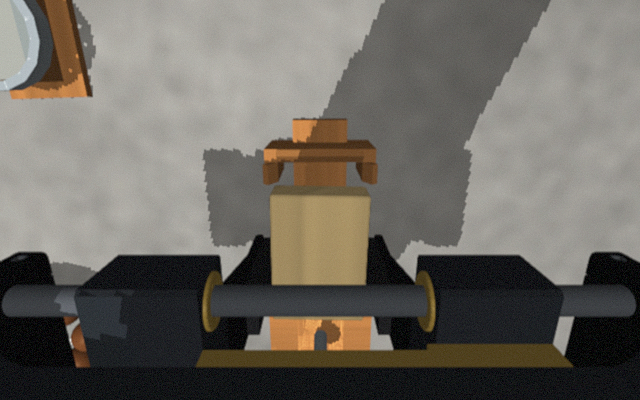

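View pics/os4.png

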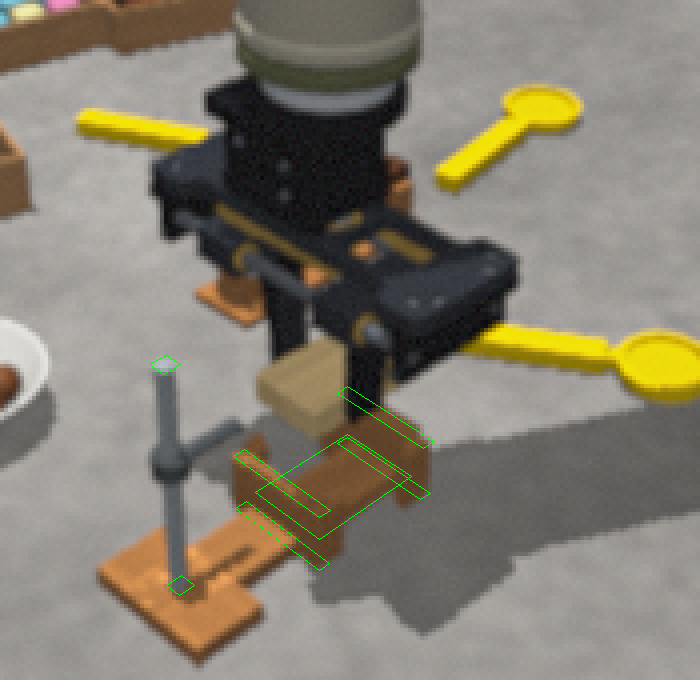

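>>> play_rows:
  moves:
    - [[0.2,0.05,0.5],[0,0.003,0],4]
    - [[0.2,0.05,1.5],[0,0.003,0],4]
    - [[0.2,0.05,2.5],[0,0.003,0],4]
    - [[0.2,0.05,3.0],[0,0.003,0],4]
    - [[0.2,0.05,3.0],[0,0.003,0],4]
    - [[0.2,0.05,3.0],[0,0.003,0],4]

```text
time: 8.5
ee_pos: [0.5842, -0.0327, 0.0497]
eef_rot: [-0.13, 0.992, -0.0, -0.001]
ft_force: [0.0, -0.3, -0.4]
width: 0.0462
```

```bash
python3 look.py wrist w5; python3 -c "
from stand import *
c=pickle.load(open('w5.pkl','rb')); im=overlay(c,.5837,-.033,.26)[320:1400,880:1680]; cv2.imwrite('pics/ow5.png',cv2.resize(im,None,fx=1,fy=.55))
cv2.imwrite('pics/z7.png',cv2.resize(c['frame'][110:230,250:390,::-1],None,fx=5.5,fy=5,interpolation=3))
from bench import read_state
s=read_state(); R0=R.from_quat(s['eef_rot']).as_matrix(); print(delta(s['ee_pos'],R0,[.5851,-.0326,.0166],Rt(.26+np.pi/2)))"
```

```text
8.55 [ 0.58418983 -0.03264421  0.04977553] [-1.29703504e-01  9.91551983e-01 -1.75194317e-04 -1.27871159e-03] 0.04581012883824712 [ 0.03285464  0.03828821 -0.31732658]
(array([-0.1 , -0.02,  3.32]), array([-0.   , -0.003,  0.   ]))
```

View pics/ow5.png

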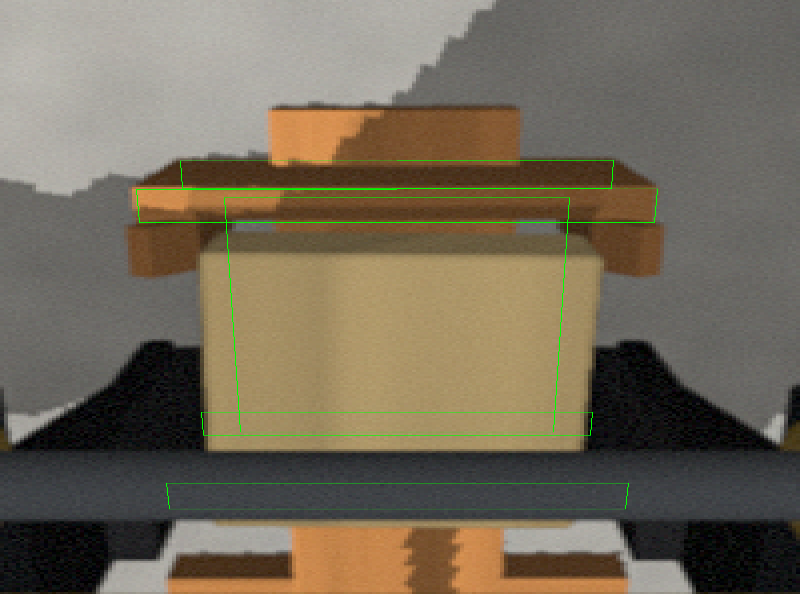

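View pics/z7.png

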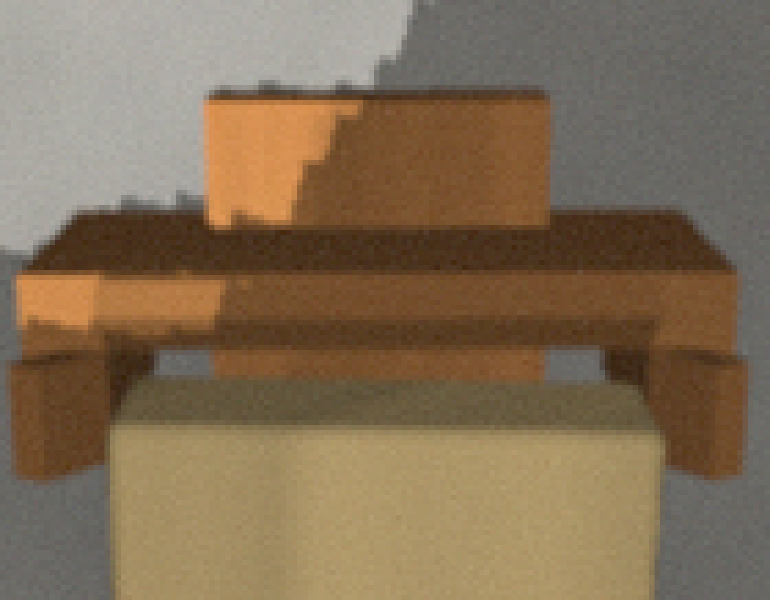

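>>> play_rows:
  moves:
    - [[-0.1,-0.06,0.5],[0,0,0],4]
    - [[-0.1,-0.06,1.2],[0,0,0],4]
    - [[-0.1,-0.06,1.8],[0,0,0],4]
    - [[-0.1,-0.06,2.4],[0,0,0],4]
    - [[-0.1,-0.06,2.4],[0,0,0],4]

```text
time: 9.18
ee_pos: [0.5846, -0.0329, 0.0249]
eef_rot: [-0.13, 0.992, -0.0, -0.002]
ft_force: [-0.2, -0.8, -0.3]
width: 0.046
```

>>> play_rows:
  moves:
    - [[0,0,0.4],[0,0,0],4]
    - [[0,0,0.7],[0,0,0],4]
    - [[0,0,0.8],[0,0,0],4]
    - [[0,0,0.8],[0,0,0],4]

```text
time: 9.68
ee_pos: [0.585, -0.033, 0.0175]
eef_rot: [-0.13, 0.992, -0.0, -0.002]
ft_force: [1.0, -0.1, 0.5]
width: 0.0459
```

Free of contact so far. I'll go the last millimetre, then release.

>>> play_rows:
  moves:
    - [[0,0,0.1],[0,0,0],4]
    - [[0,0,0.1],[0,0,0],4]
    - [[0,0,0.1],[0,0,0],7.5]
    - [[0,0,0.1],[0,0,0],7.5]
    - [[0,0,0.1],[0,0,0],7.5]
    - [[0,0,0.1],[0,0,0],7.5]

```text
time: 10.42
ee_pos: [0.585, -0.033, 0.0165]
eef_rot: [-0.13, 0.992, -0.0, -0.001]
ft_force: [0.2, -0.3, 0.4]
width: 0.0727
```

>>> play_rows:
  moves:
    - [[0,0,-2],[0,0,0],7.5]
    - [[0,0,-6],[0,0,0],7.5]
    - [[0,0,-11],[0,0,0],7.5]
    - [[0,0,-16],[0,0,0],7.5]
    - [[0,0,-20],[0,0,0],8.7]
    - [[0,0,-20],[0,0,0],8.7]

```text
time: 11.18
ee_pos: [0.5873, -0.0333, 0.2213]
eef_rot: [-0.129, 0.992, -0.0, 0.002]
ft_force: [0.2, 0.1, -0.6]
width: 0.0849
```

```bash
python3 look.py wrist w6; python3 look.py scene s6; python3 -c "
from stand import *
x=boxpts(.5837,-.033,.012,.26,.066,.046,.018); T=x[[1,3,7,5,1]]
c=pickle.load(open('w6.pkl','rb')); im=overlay(c,.5837,-.033,.26,[T])[200:1000,880:1680]; 
c=pickle.load(open('s6.pkl','rb')); i2=overlay(c,.5837,-.033,.26,[T])[700:1100,1000:1500]; 
cv2.imwrite('pics/o6.png',cv2.resize(im,(600,600)));cv2.imwrite('pics/o6s.png',i2)"
```

```text
11.225 [ 0.58626633 -0.03304334  0.21888818] [-1.29574968e-01  9.91569570e-01 -2.74745085e-05  3.37818142e-04] 0.08569898673610549 [-0.05440721 -0.11122604 -1.67129639]
11.275 [ 0.58555076 -0.0328578   0.21729836] [-1.29660059e-01  9.91558075e-01 -1.10107314e-06 -9.23560414e-04] 0.08548757689811237 [-0.45363471 -0.12107686 -0.74118127]
```

View pics/o6.png

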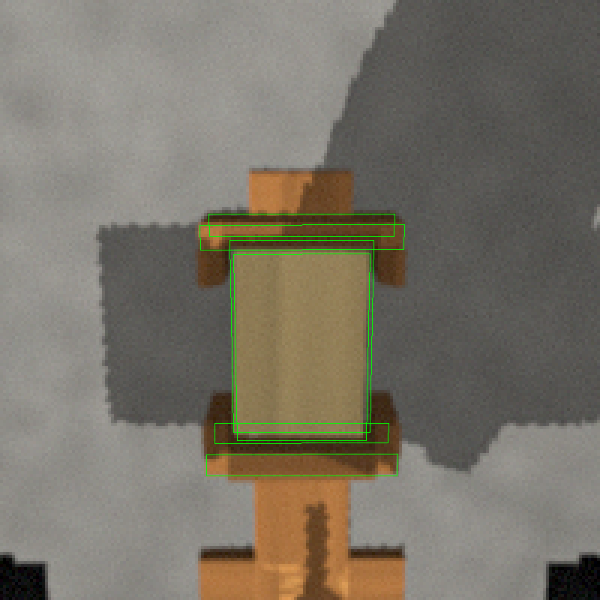

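View pics/o6s.png

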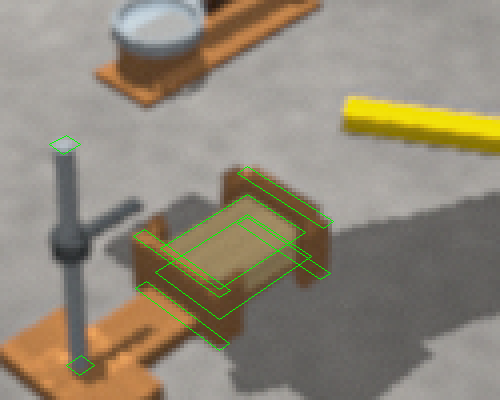

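```bash
python3 - <<'E'
from h import *
from bench import read_state
s=read_state();R0=R.from_quat(s["eef_rot"]).as_matrix()
print(s["ee_pos"],delta(s["ee_pos"],R0,[.61,.2845,.22],Rt(-.01+np.pi/2)))
E
```

```text
[ 0.58555076 -0.0328578   0.21729836] (array([-10.52,  30.04,  -0.28]), array([-0.   , -0.002,  0.27 ]))
```

>>> play_rows:
  moves:
    - [[-1.5,4,0],[0,0,0.04],8.7]
    - [[-3,8.5,0],[0,0,0.08],8.7]
    - [[-4.5,13,0],[0,0,0.12],8.7]
    - [[-6,17.5,0],[0,0,0.16],8.7]
    - [[-7.5,22,0],[0,0,0.2],8.7]
    - [[-9,26,0],[0,0,0.24],8.7]
    - [[-10.5,30,0],[0,0,0.27],8.7]
    - [[-10.5,30,0],[0,0,0.27],8.7]

```text
time: 12.28
ee_pos: [0.6081, 0.2884, 0.214]
eef_rot: [0.002, 1.0, -0.001, -0.003]
ft_force: [-1.0, -2.0, 0.1]
width: 0.0873
```

>>> play_rows:
  moves:
    - [[0,0,0],[0,0,0],8.7]
    - [[0,0,0],[0,0,0],8.7]

```text
time: 12.52
ee_pos: [0.6101, 0.2824, 0.2161]
eef_rot: [0.006, 1.0, -0.001, -0.002]
ft_force: [-0.0, -0.2, 0.6]
width: 0.0872
```

```bash
python3 look.py wrist w7; python3 - <<'E'
from stand import *
from bench import read_state
c=pickle.load(open('w7.pkl','rb'))
b=boxpts(.614,.2845,0,-.008,.066,.046,.018); T=b[[1,3,7,5,1]]; B=b[[0,2,6,4,0]]
im=overlay(c,.5837,-.033,.26,[T,B])
cv2.imwrite("pics/o7.png",im[400:1000,880:1680])
E
```

```text
12.575 [0.61007165 0.28258067 0.21625835] [ 5.82970572e-03  9.99981739e-01 -5.14258060e-04 -1.50699212e-03] 0.08692990036889918 [ 0.22031075  0.41575271 -0.17458599]
```

View pics/o7.png

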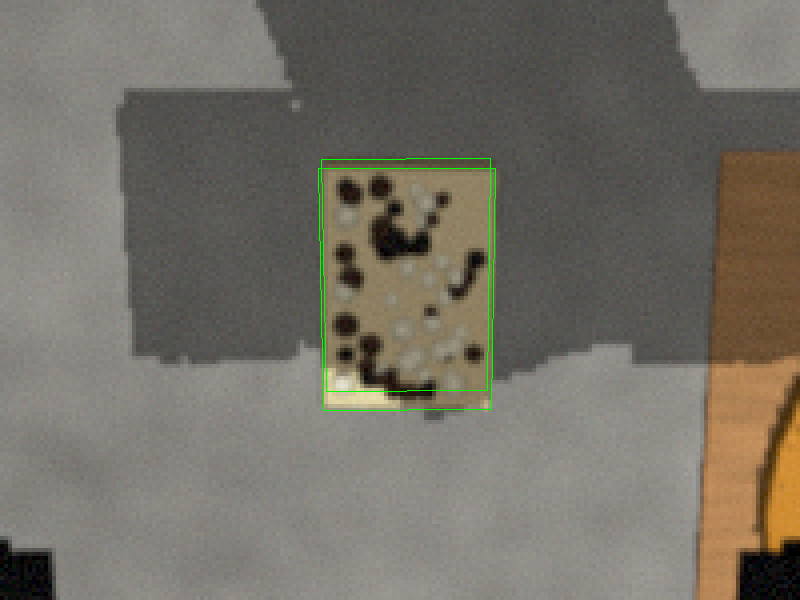

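The bar matches the modelled box to within about 1 px. I'll grasp it.

```bash
python3 - <<'E'
from h import *
from bench import read_state
s=read_state();R0=R.from_quat(s["eef_rot"]).as_matrix()
print(s["ee_pos"],delta(s["ee_pos"],R0,[.614,.2845,.0045],Rt(-.008+np.pi/2)))
E
```

```text
[0.61007165 0.28258067 0.21625835] (array([-0.45,  0.22, 21.17]), array([-0.001, -0.003, -0.004]))
```

>>> play_rows:
  moves:
    - [[-0.4,0.2,5],[0,0,0],8.7]
    - [[-0.4,0.2,10],[0,0,0],8.7]
    - [[-0.4,0.2,15],[0,0,0],8.7]
    - [[-0.4,0.2,18],[0,0,0],8.7]
    - [[-0.4,0.2,20.2],[0,0,0],8.7]
    - [[-0.4,0.2,21],[0,0,0],8.7]
    - [[-0.4,0.2,21],[0,0,0],8.7]
    - [[-0.4,0.2,21],[0,0,0],8.7]

```text
time: 13.58
ee_pos: [0.6141, 0.2863, 0.0076]
eef_rot: [0.005, 1.0, 0.0, -0.001]
ft_force: [0.3, -0.1, 0.0]
width: 0.087
```

>>> play_rows:
  moves:
    - [[0,0,0],[0,0,0],4]
    - [[0,0,0],[0,0,0],4]
    - [[0,0,0],[0,0,0],4]
    - [[0,0,0],[0,0,0],4]
    - [[0,0,0],[0,0,0],4]
  grip_force: 15

```text
time: 14.2
ee_pos: [0.6133, 0.2859, 0.0062]
eef_rot: [0.005, 1.0, -0.0, -0.001]
ft_force: [-0.3, 1.2, 0.5]
width: 0.0458
```

>>> play_rows:
  moves:
    - [[0,0,-3],[0,0,0],4]
    - [[0,0,-8],[0,0,0],4]
    - [[0,0,-13],[0,0,0],4]
    - [[0,0,-18],[0,0,0],4]
    - [[0,0,-22],[0,0,0],4]
    - [[0,0,-22],[0,0,0],4]
    - [[0,0,-22],[0,0,0],4]

```text
time: 15.08
ee_pos: [0.6135, 0.286, 0.2252]
eef_rot: [0.005, 1.0, -0.001, -0.002]
ft_force: [0.0, 0.1, -1.8]
width: 0.0459
```

```bash
python3 - <<'E'
from h import *
from bench import read_state
s=read_state();R0=R.from_quat(s["eef_rot"]).as_matrix()
print(s["ee_pos"],delta(s["ee_pos"],R0,[.584,-.033,.225],Rt(.26+np.pi/2)))
E
```

```text
[0.61351066 0.28596152 0.22522537] (array([  2.64, -31.92,   0.07]), array([-0.001, -0.004, -0.27 ]))
```

>>> play_rows:
  moves:
    - [[0.4,-4.5,0],[0,0,-0.04],4]
    - [[0.8,-9.5,0],[0,0,-0.08],4]
    - [[1.2,-14.5,0],[0,0,-0.12],4]
    - [[1.6,-19.5,0],[0,0,-0.16],4]
    - [[2,-24,0],[0,0,-0.2],4]
    - [[2.4,-28,0],[0,0,-0.24],4]
    - [[2.6,-31,0],[0,0,-0.26],4]
    - [[2.6,-31.9,0],[0,0,-0.27],4]

```text
time: 16.08
ee_pos: [0.5839, -0.0347, 0.2253]
eef_rot: [-0.128, 0.992, -0.0, -0.003]
ft_force: [-0.0, 1.1, -0.5]
width: 0.0458
```

>>> play_rows:
  moves:
    - [[0,0,5],[0,0,0],4]
    - [[0,0,10],[0,0,0],4]
    - [[0,0,13],[0,0,0],4]
    - [[0,0,13],[0,0,0],4]
    - [[0,0,13],[0,0,0],4]

```text
time: 16.7
ee_pos: [0.5851, -0.0322, 0.0975]
eef_rot: [-0.13, 0.992, -0.0, -0.001]
ft_force: [-0.1, -0.3, 0.1]
width: 0.046
```

```bash
python3 look.py wrist w8; python3 - <<'E'
from stand import *
from bench import read_state
s=read_state();R0=R.from_quat(s["eef_rot"]).as_matrix(); p=s["ee_pos"]
print(delta(p,R0,[.584,-.033,.0362],Rt(.26+np.pi/2)))
c=pickle.load(open('w8.pkl','rb'))
for dx in(0,.002):
    b=boxpts(dx,0,0,0,.066,.046,.018)
    b[:,2]=.0062-b[:,2]
    print(dx,proj(c,b@R0.T+p).round(1)[4:].tolist())
cv2.imwrite("pics/z8.png",cv2.resize(c["frame"][110:250,240:400,::-1],None,fx=5,fy=4.2,interpolation=3))
E
```

```text
16.75 [ 0.58537754 -0.03234556  0.09792392] [-1.29950010e-01  9.91520401e-01 -1.60540491e-04 -5.13606828e-04] 0.04583465890919009 [ 0.93439056 -0.37180982 -0.4490533 ]
(array([ 0.14, -0.03,  6.17]), array([-0.   , -0.001,  0.001]))
0 [[273.2, 189.7], [268.3, 200.7], [364.0, 189.6], [368.9, 200.6]]
0.002 [[273.0, 185.9], [268.1, 196.5], [364.1, 185.8], [369.1, 196.5]]
```

View pics/z8.png

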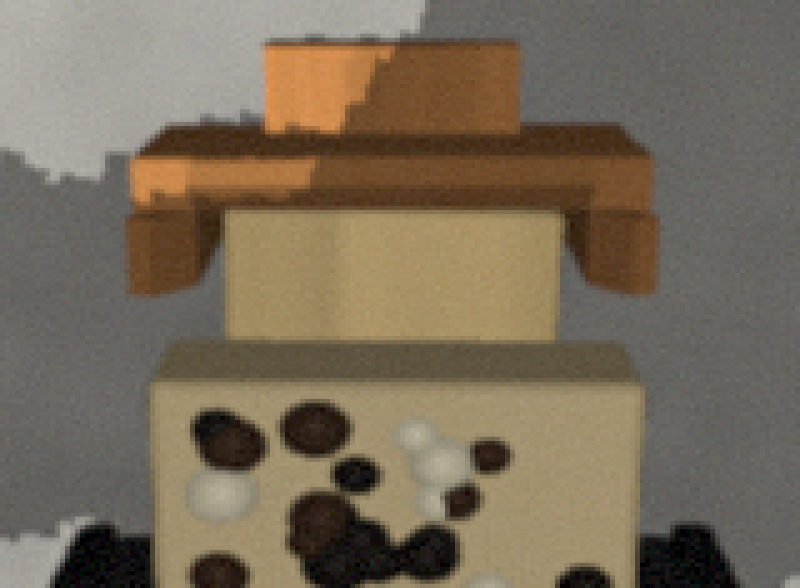

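>>> play_rows:
  moves:
    - [[0.2,-0.05,1],[0,0,0],4]
    - [[0.2,-0.05,2],[0,0,0],4]
    - [[0.2,-0.05,3],[0,0,0],4]
    - [[0.2,-0.05,4],[0,0,0],4]
    - [[0.2,-0.05,4.8],[0,0,0],4]
    - [[0.2,-0.05,5.4],[0,0,0],4]
    - [[0.2,-0.05,5.4],[0,0,0],4]

```text
time: 17.62
ee_pos: [0.5822, -0.0338, 0.0421]
eef_rot: [-0.13, 0.992, -0.0, -0.002]
ft_force: [-0.1, -0.2, -0.9]
width: 0.0459
```

>>> play_rows:
  moves:
    - [[0,0,0.3],[0,0,0],4]
    - [[0,0,0.5],[0,0,0],4]
    - [[0,0,0.6],[0,0,0],4]
    - [[0,0,0.6],[0,0,0],4]

```text
time: 18.12
ee_pos: [0.5824, -0.0338, 0.0365]
eef_rot: [-0.13, 0.992, -0.0, -0.001]
ft_force: [-0.7, 0.2, -1.2]
width: 0.0458
```

>>> play_rows:
  moves:
    - [[-0.06,0,0],[0,0,0],4]
    - [[-0.06,0,0.03],[0,0,0],4]
    - [[-0.06,0,0.03],[0,0,0],7.5]
    - [[-0.06,0,0.03],[0,0,0],7.5]
    - [[-0.06,0,0.03],[0,0,0],7.5]
    - [[-0.06,0,0.03],[0,0,0],7.5]

```text
time: 18.88
ee_pos: [0.583, -0.0336, 0.0362]
eef_rot: [-0.13, 0.992, -0.0, -0.001]
ft_force: [0.2, 0.1, -1.1]
width: 0.0731
```

>>> play_rows:
  moves:
    - [[0,0,-2],[0,0,0],7.5]
    - [[0,0,-6],[0,0,0],7.5]
    - [[0,0,-11],[0,0,0],7.5]
    - [[0,0,-16],[0,0,0],7.5]
    - [[0,0,-20],[0,0,0],8.7]
    - [[0,0,-20],[0,0,0],8.7]
    - [[0,0,-20],[0,0,0],8.7]

```text
time: 19.75
ee_pos: [0.5833, -0.0335, 0.2364]
eef_rot: [-0.13, 0.992, -0.0, -0.001]
ft_force: [-0.2, -0.0, -0.4]
width: 0.0862
```

```bash
python3 look.py wrist w9; python3 look.py scene s9; python3 -c "
from stand import *
x=boxpts(.5837,-.033,.030,.26,.066,.046,.018); T=x[[1,3,7,5,1]]
c=pickle.load(open('w9.pkl','rb')); im=overlay(c,.5837,-.033,.26,[T])[200:1000,880:1680]; 
c=pickle.load(open('s9.pkl','rb')); i2=overlay(c,.5837,-.033,.26,[T])[500:1100,900:1600]; 
cv2.imwrite('pics/o9.png',cv2.resize(im,(600,600)));cv2.imwrite('pics/o9s.png',i2)"
```

```text
19.8 [ 0.58307238 -0.0334696   0.2357229 ] [-1.29697724e-01  9.91551562e-01 -7.99125860e-05 -1.99840238e-03] 0.08688625140738104 [ 1.26278573e-01 -6.23389688e-01 -1.86450630e-04]
19.85 [ 0.58297753 -0.03345678  0.23540541] [-1.29715121e-01  9.91548657e-01 -1.18515872e-04 -2.28763583e-03] 0.0868359100539343 [-0.68723443 -1.04741391 -0.54182685]
```

View pics/o9.png

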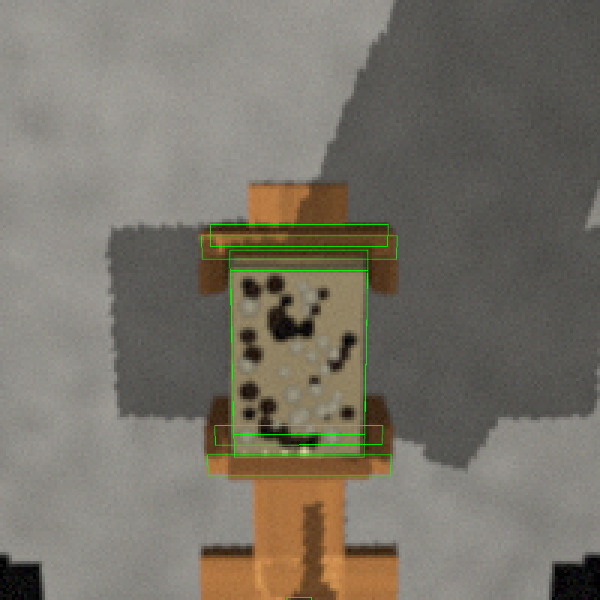

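View pics/o9s.png

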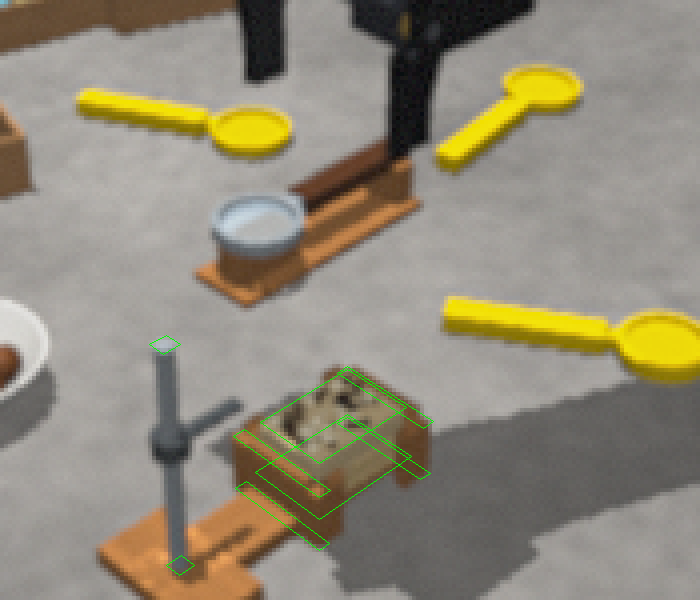

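```bash
python3 - <<'E'
from stand import *
c=pickle.load(open('s9.pkl','rb')); x,y,t=.5837,-.033,.26
A=lambda r,z,o=0: np.array([x+r*np.cos(t)-o*np.sin(t),y+r*np.sin(t)+o*np.cos(t),z])
f=10; im=cv2.resize(c["frame"][205:270,250:310,::-1],None,fx=f,fy=f,interpolation=3)
for h in(.095,.100,.105):
    q=np.array([proj(c,A(r,h))[0] for r in(.066,.105)]); print(h,q)
print("post top",proj(c,A(.11,.155)),"post base",proj(c,A(.11,.012)))
cv2.imwrite("pics/z9.png",im)
cs=[pickle.load(open('s9.pkl','rb'))]
E
```

```text
0.095 [[284.39092679 224.94953154]
 [269.31339351 233.8999725 ]]
0.1 [[284.31819123 223.0138553 ]
 [269.18247726 231.9400017 ]]
0.105 [[284.24492889 221.06416035]
 [269.05058459 229.96541266]]
post top [[265.5778235  210.52164145]] post base [[269.47875227 265.66529909]]
```

View pics/z9.png

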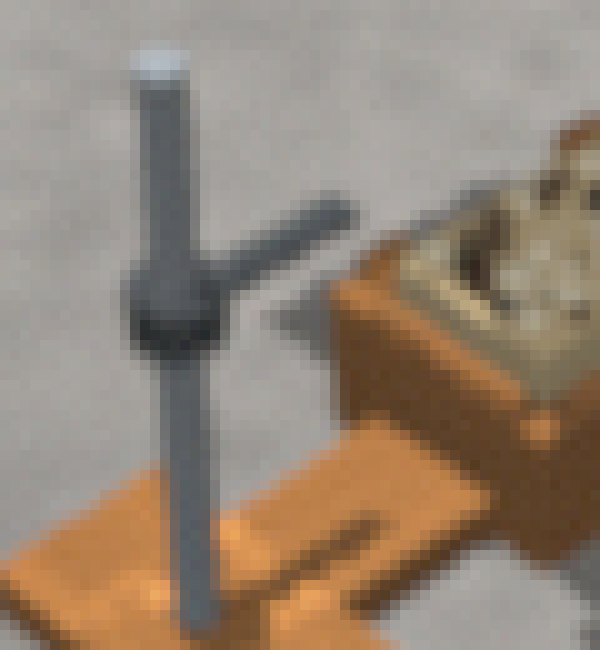

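```bash
cat > loupe.py <<'E'
from stand import *
def lw(x,y,t,z=.03):
    S=[]
    a=np.linspace(0,2*np.pi,33)
    for zz in(.003,.013): S.append(np.c_[.075+.03*np.cos(a),.03*np.sin(a),0*a+zz])
    for zz in(0,.016): S.append(np.array([[-.064,-.01,zz],[.039,-.01,zz],[.039,.01,zz],[-.064,.01,zz],[-.064,-.01,zz]]))
    return [p@rz(t).T+[x,y,z] for p in S]
def ol(c,x,y,t,z=.03):
    im=cv2.resize(c["frame"][:,:,::-1],None,fx=4,fy=4,interpolation=3)
    for p in lw(x,y,t,z):
        q=((proj(c,p)+.5)*4).round().astype(np.int32); cv2.polylines(im,[q],False,(0,255,0),1)
    return im
E
python3 - <<'E'
from loupe import *
from bench import read_state
cs,o=pickle.load(open("m0.pkl","rb"))
T=lambda u,v:(330+u/6-.5,170+v/6-.5); S=lambda u,v:(240+u/4.5-.5,150+v/4.2-.5)
g=onplane(cs[1],T(220,172),.043); e=onplane(cs[1],T(302,436),.046); d=g-e; print(g,e,np.hypot(*d[:2]))
print("tri glass",tri(cs,[S(224,128),T(220,172)]))
t=np.arctan2(d[1],d[0]); x,y=(g-.075*np.array([np.cos(t),np.sin(t),0]))[:2]; print(x,y,t)
cv2.imwrite("pics/ol0.png",np.hstack([ol(cs[0],x,y,t)[600:900,1080:1380],ol(cs[1],x,y,t)[720:1020,1340:1640]]))
s=read_state();R0=R.from_quat(s["eef_rot"]).as_matrix()
q=[x+.02*np.cos(t),y+.02*np.sin(t),.22]
print(s["ee_pos"],delta(s["ee_pos"],R0,q,Rt(t+np.pi/2)))
E
```

```text
[ 0.52588364 -0.23322314  0.043     ] [ 0.39566895 -0.27095641  0.046     ] 0.1355716261914581
tri glass [ 0.52630381 -0.2336017   0.03912538]
0.4538471656315143 -0.2540976764598815 0.2820520535286166
[ 0.58297753 -0.03345678  0.23540541] (array([ 16.15, -17.96,   1.61]), array([ 0.   , -0.005, -0.022]))
```

View pics/ol0.png

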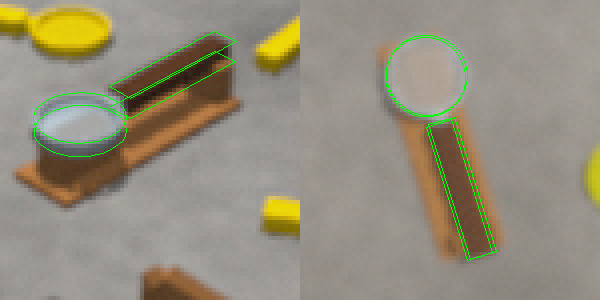

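>>> play_rows:
  moves:
    - [[3,-3.5,0],[0,0,0],8.7]
    - [[6,-7,0],[0,0,0],8.7]
    - [[9,-10.5,0],[0,0,0],8.7]
    - [[12,-14,0],[0,0,-0.01],8.7]
    - [[14.5,-17,0],[0,0,-0.02],8.7]
    - [[14.5,-18,0],[0,0,-0.022],8.7]
    - [[14.5,-18,0],[0,0,-0.022],8.7]

```text
time: 20.72
ee_pos: [0.4899, -0.2445, 0.236]
eef_rot: [-0.14, 0.99, -0.0, -0.002]
ft_force: [0.2, -0.2, 0.0]
width: 0.0871
```

```bash
python3 look.py wrist w10; python3 -c "
from loupe import *
c=pickle.load(open('w10.pkl','rb')); im=ol(c,.4538,-.2541,.282); cv2.imwrite('pics/o10.png',im[100:1060,860:1700]); cv2.imwrite('pics/o10.png',cv2.resize(im[60:1060,880:1680],(640,600)))"
```

```text
20.775 [ 0.49018246 -0.24368962  0.23600559] [-1.41046814e-01  9.90000752e-01  5.85430234e-05 -2.07450308e-03] 0.08725127466378976 [-0.34526186  0.44580334 -0.28466668]
```

View pics/o10.png

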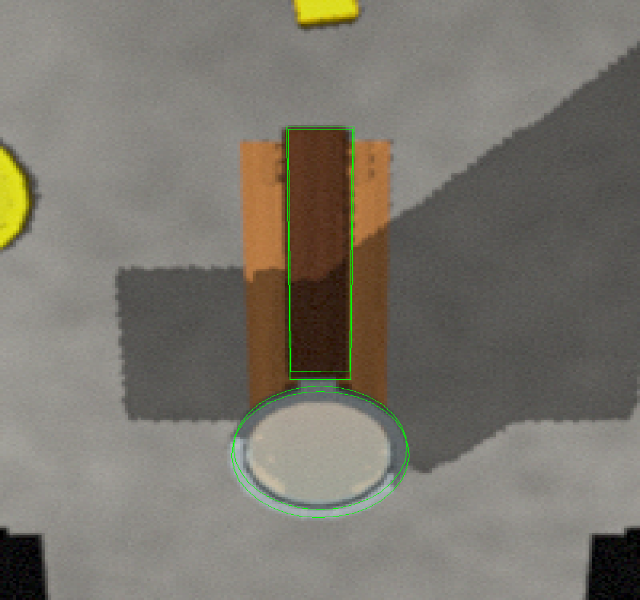

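```bash
python3 - <<'E'
from h import *
from bench import read_state
s=read_state();R0=R.from_quat(s["eef_rot"]).as_matrix()
print(delta(s["ee_pos"],R0,[.4538,-.2541,.019],Rt(.281+np.pi/2)))
E
```

```text
(array([ 3.7 ,  0.  , 21.72]), array([ 0.001, -0.004,  0.002]))
```

>>> play_rows:
  moves:
    - [[3.7,0,4],[0,-0.004,0],8.7]
    - [[3.7,0,9],[0,-0.004,0],8.7]
    - [[3.7,0,14],[0,-0.004,0],8.7]
    - [[3.7,0,18],[0,-0.004,0],8.7]
    - [[3.7,0,20.5],[0,-0.004,0],8.7]
    - [[3.7,0,21.7],[0,-0.004,0],8.7]
    - [[3.7,0,21.7],[0,-0.004,0],8.7]
    - [[3.7,0,21.7],[0,-0.004,0],8.7]

```text
time: 21.78
ee_pos: [0.4544, -0.2552, 0.0207]
eef_rot: [-0.141, 0.99, -0.0, 0.001]
ft_force: [-0.5, 0.4, 1.0]
width: 0.0872
```

>>> play_rows:
  moves:
    - [[0,0,0],[0,0,0],1.5]
    - [[0,0,0],[0,0,0],1.5]
    - [[0,0,0],[0,0,0],1.5]
    - [[0,0,0],[0,0,0],1.5]
    - [[0,0,0],[0,0,0],1.5]
    - [[0,0,0],[0,0,0],1.5]
    - [[0,0,0],[0,0,0],1.5]
  grip_force: 30

```text
time: 22.65
ee_pos: [0.4536, -0.2552, 0.0198]
eef_rot: [-0.141, 0.99, 0.0, 0.0]
ft_force: [0.5, -0.1, -0.2]
width: 0.0251
```

>>> play_rows:
  moves:
    - [[0,0,0],[0,0,0],1.5]
    - [[0,0,0],[0,0,0],1.5]
    - [[0,0,0],[0,0,0],1.5]

```text
time: 23.02
ee_pos: [0.4536, -0.2552, 0.0197]
eef_rot: [-0.141, 0.99, 0.0, 0.0]
ft_force: [-0.5, 0.2, 0.0]
width: 0.0198
```

>>> play_rows:
  moves:
    - [[0,0,-1],[0,0,0],1.5]
    - [[0,0,-3],[0,0,0],1.5]
    - [[0,0,-6],[0,0,0],1.5]
    - [[0,0,-10],[0,0,0],1.5]
    - [[0,0,-14],[0,0,0],1.5]
    - [[0,0,-17],[0,0,0],1.5]
    - [[0,0,-17],[0,0,0],1.5]
    - [[0,0,-17],[0,0,0],1.5]

```text
time: 24.02
ee_pos: [0.453, -0.255, 0.1892]
eef_rot: [-0.141, 0.99, 0.0, 0.0]
ft_force: [-0.0, 0.6, -1.8]
width: 0.0198
```

```bash
python3 look.py wrist w11; python3 look.py scene s11; python3 - <<'E'
from loupe import *
from bench import read_state
s=read_state();R0=R.from_quat(s["eef_rot"]).as_matrix();p=s["ee_pos"]
t=np.arctan2(R0[1,1],R0[0,1])-np.pi/2
for n in("w11","s11"):
    c=pickle.load(open(n+'.pkl','rb')); im=ol(c,p[0],p[1],t,p[2]+.0103)
    cv2.imwrite(f"pics/o{n}.png",cv2.resize(im,None,fx=.5,fy=.5)[:,240:1040] if n[0]=="w" else im[400:1000,900:1600])
print(t,delta(p,R0,[.5837-.075*np.cos(.26),-.033-.075*np.sin(.26),.19],Rt(.26+np.pi/2)))
E
```

```text
24.075 [ 0.45285109 -0.25493686  0.18879934] [-1.40617694e-01  9.90063824e-01  4.93209335e-04 -2.12664021e-04] 0.019720465309485805 [ 0.27478482 -0.03838517 -0.96889009]
24.125 [ 0.45278431 -0.25498292  0.18868798] [-1.40575197e-01  9.90069807e-01  4.85484023e-04 -3.95226053e-04] 0.019736612202669788 [-0.53494315  0.00984107 -1.60188181]
0.28208442239081477 (array([-11.25,  17.84,  -0.12]), array([ 0.001, -0.001,  0.022]))
```

View pics/ow11.png

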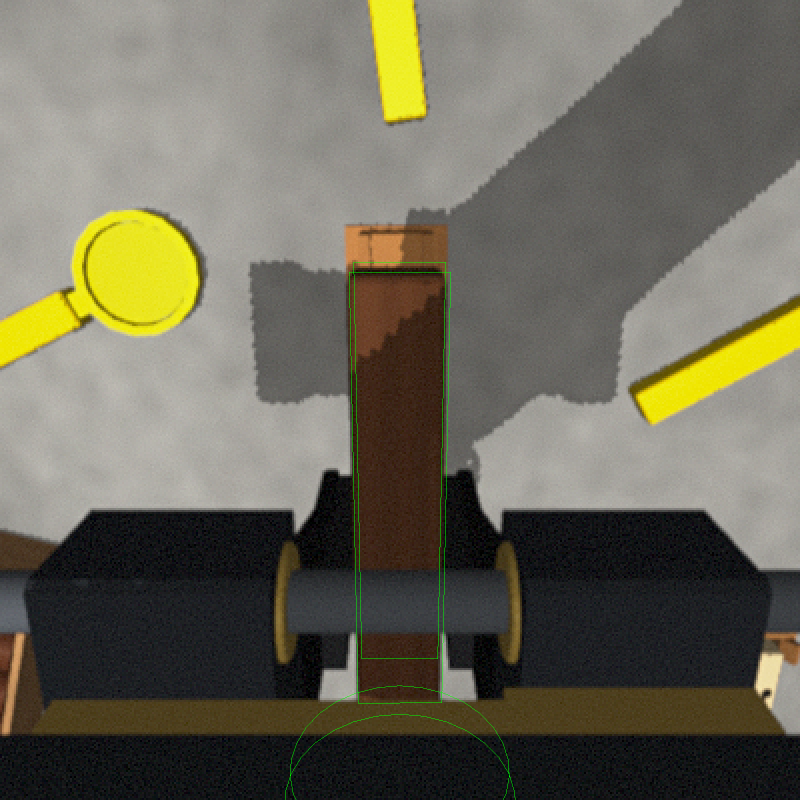

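View pics/os11.png

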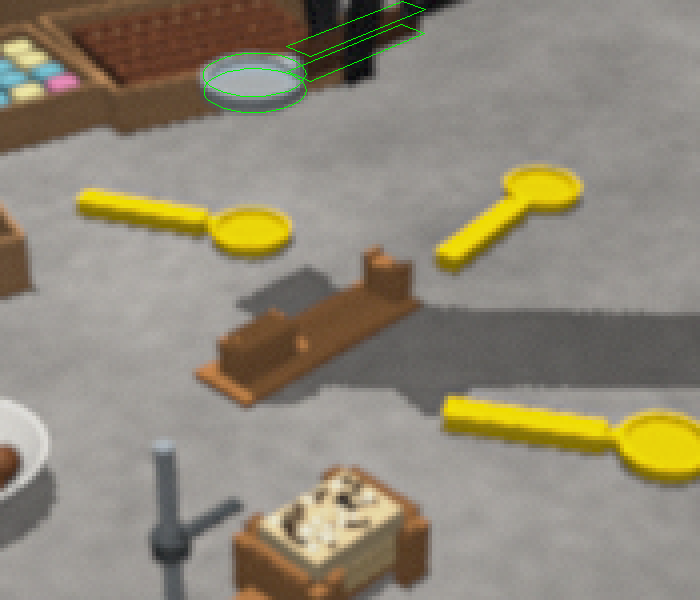

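>>> play_rows:
  moves:
    - [[-1.5,2.5,0],[0,0,0],1.5]
    - [[-3.5,5.5,0],[0,0,0.005],1.5]
    - [[-5.5,8.5,0],[0,0,0.01],1.5]
    - [[-7.5,11.5,0],[0,0,0.015],1.5]
    - [[-9.5,14.5,0],[0,0,0.02],1.5]
    - [[-10.5,16.5,0],[0,0,0.022],1.5]
    - [[-11.2,17.6,0],[0,0,0.022],1.5]
    - [[-11.25,17.85,0],[0,0,0.022],1.5]

```text
time: 25.12
ee_pos: [0.5117, -0.0523, 0.1894]
eef_rot: [-0.13, 0.992, 0.0, -0.0]
ft_force: [0.3, 0.1, -1.6]
width: 0.0197
```

>>> play_rows:
  moves:
    - [[0,0,2],[0,0,0],1.5]
    - [[0,0,5],[0,0,0],1.5]
    - [[0,0,7.5],[0,0,0],1.5]
    - [[0,0,9],[0,0,0],1.5]
    - [[0,0,9],[0,0,0],1.5]
    - [[0,0,9],[0,0,0],1.5]

```text
time: 25.88
ee_pos: [0.5125, -0.0528, 0.1008]
eef_rot: [-0.13, 0.992, 0.0, 0.001]
ft_force: [0.4, -0.2, -1.7]
width: 0.0193
```

```bash
python3 look.py top t12; python3 look.py scene s12; python3 - <<'E'
from loupe import *
from bench import read_state
s=read_state();R0=R.from_quat(s["eef_rot"]).as_matrix();p=s["ee_pos"]
t=np.arctan2(R0[1,1],R0[0,1])-np.pi/2
for n in("t12","s12"):
    c=pickle.load(open(n+'.pkl','rb')); im=ol(c,p[0],p[1],t,p[2]+.0103)
    cv2.imwrite(f"pics/o{n}.png",im[480:1080,900:1600] if n[0]=="s" else im[420:1020,900:1500])
print(t,delta(p,R0,[.5837-.075*np.cos(.26),-.033-.075*np.sin(.26),.0955-.0183],Rt(.26+np.pi/2)))
E
```

```text
25.925 [ 0.51257127 -0.05266888  0.10088673] [-1.29600788e-01  9.91565423e-01  1.22336146e-04  1.27753707e-03] 0.019802769752048276 [ 0.55286897 -0.03728801 -1.12592387]
25.975 [ 0.51255139 -0.05256686  0.10084855] [-1.29653345e-01  9.91558500e-01  1.67952859e-04  1.31230271e-03] 0.019519853651653735 [-0.75272798  0.28082978 -1.42999857]
0.26003895024076806 (array([0.13, 0.06, 2.36]), array([-0.   ,  0.003,  0.   ]))
```

View pics/os12.png

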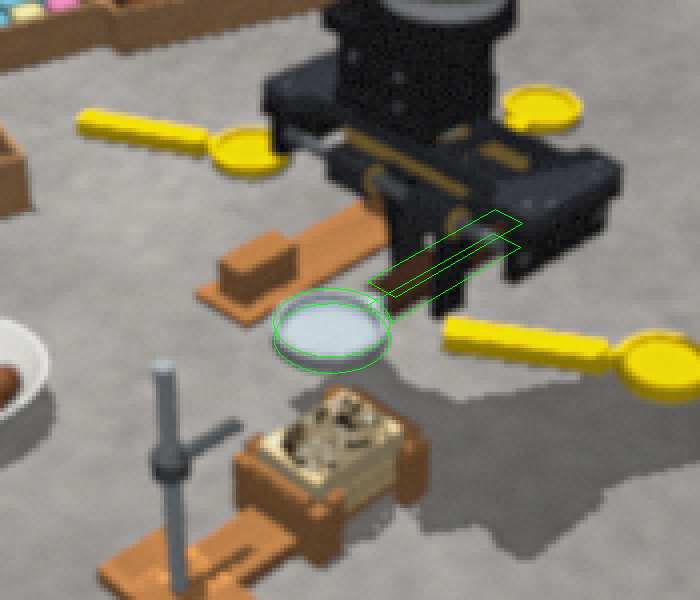

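View pics/ot12.png

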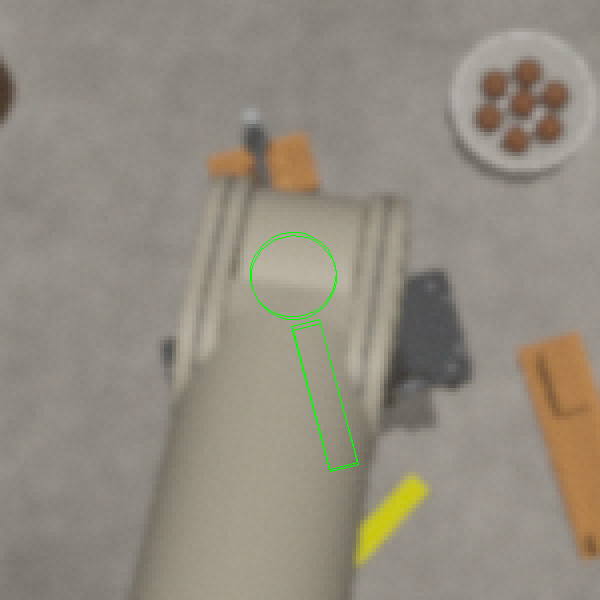

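>>> play_rows:
  moves:
    - [[0.1,0.05,0.6],[0,0,0],1.5]
    - [[0.1,0.05,1.4],[0,0,0],1.5]
    - [[0.1,0.05,2],[0,0,0],1.5]
    - [[0.1,0.05,2.3],[0,0,0],1.5]
    - [[0.1,0.05,2.3],[0,0,0],1.5]
    - [[0.1,0.05,2.3],[0,0,0],1.5]
    - [[0.1,0.05,2.3],[0,0,0],1.5]
    - [[0.1,0.05,2.3],[0,0,0],1.5]

```text
time: 26.98
ee_pos: [0.5109, -0.0522, 0.077]
eef_rot: [-0.13, 0.992, 0.0, 0.001]
ft_force: [0.4, -0.1, -0.6]
width: 0.0199
```

```bash
python3 look.py scene s13; python3 - <<'E'
from loupe import *
from bench import read_state
s=read_state();R0=R.from_quat(s["eef_rot"]).as_matrix();p=s["ee_pos"]
t=np.arctan2(R0[1,1],R0[0,1])-np.pi/2
c=pickle.load(open('s13.pkl','rb')); im=ol(c,p[0],p[1],t,p[2]+.0103)
# vertical line heights at the tip and at lens centre z=.095
x,y,t0=.5837,-.033,.26
for h in(.0885,.095,.1025):
    seg=np.array([[x+r*np.cos(t0),y+r*np.sin(t0),h] for r in(.030,.105)]); q=((proj(c,seg)+.5)*4).round().astype(np.int32); cv2.polylines(im,[q],False,(0,0,255),1)
cv2.imwrite("pics/os13.png",cv2.resize(im[740:1140,960:1460],None,fx=1.5,fy=1.5))
l=p+R0@[-.075,0,-.0183]; print("lens",l, "off",np.hypot(*(l[:2]-[.5837,-.033])), delta(p,R0,[.5837-.075*np.cos(.26),-.033-.075*np.sin(.26),.0772],Rt(.26+np.pi/2)))
E
```

```text
27.025 [ 0.51087986 -0.05220945  0.07698339] [-1.29757086e-01  9.91545624e-01  1.57864053e-04  5.90882360e-04] 0.019689442297915836 [ 0.95278803 -0.09411098 -0.95546732]
lens [ 0.58333358 -0.03291899  0.09537434] off 0.0003752665162170916 (array([-0.03, -0.02, -0.02]), array([0.   , 0.001, 0.   ]))
```

View pics/os13.png

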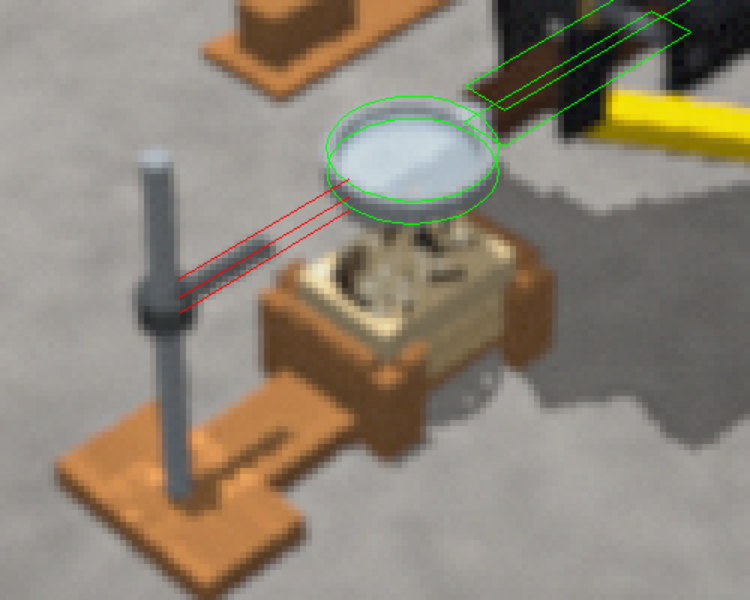

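>>> play_rows:
  moves:
    - [[0,0,0],[0,0,0],1.5]
    - [[0,0,0],[0,0,0],1.5]
    - [[0,0,0],[0,0,0],1.5]
    - [[0,0,0],[0,0,0],1.5]

```text
time: 27.52
ee_pos: [0.5108, -0.0522, 0.0769]
eef_rot: [-0.13, 0.992, 0.0, 0.0]
ft_force: [-0.9, -0.4, -1.7]
width: 0.0197
```

```bash
python3 look.py wrist w14; python3 -c "
from bench import read_state,close_job
s=read_state(); print(s['ee_pos'],s['joint_vel'].round(3),s['width'],s['ft_force'])
print(close_job())"
```

```text
27.575 [ 0.51080681 -0.05220491  0.07688948] [-1.29732980e-01  9.91548828e-01  1.60720195e-04  4.98892766e-04] 0.019899812584698195 [ 0.00628725  0.43556695 -0.99579517]
[ 0.51080681 -0.05220491  0.07688948] [ 0.001  0.    -0.001  0.001 -0.001 -0.001  0.001] 0.019899812584698195 [ 0.00628725  0.43556695 -0.99579517]
the job is handed in; nothing more can be done
None
```

I seated the riser in the pocket, laid the seed bar on it, and took the reading lens by its handle. I held it over the pocket and handed the job in at about 27.6 s, out of the 72 s allowed. The hand-in gave no verdict, so these are my own last checks:

- **Riser and bar:** in the wrist and scene pictures taken after each release, both lined up with where they should sit to about 1 mm. I saw no tilt or turn.
- **Lens position:** worked out from the arm's pose, the glass was about 0.4 mm from the pocket's centre, with the middle of its rim at 95.4 mm. The last scene picture agreed and showed it level.
- **Lens hold:** the fingers closed to 20 mm on the handle at 30 N, and the joint speeds were about 0.001 rad/s.
- **Clearance:** by the heights, the rim's underside clears the seeds by about 40 mm. I saw no contact with the stand.

My readings of the pointer's height differed slightly. One early reading of the tip gave 93.4 mm, the collar about 92.5 mm, and the later overlay about 94.5–95 mm. I used 95.5 mm because the stated range starts at 95 mm. Even the lowest reading puts the lens only about 3 mm off, inside the 7 mm tolerance.

I never touched the pointer, jar or dish. The post and pointer looked the same in the last picture, but I did not re-measure the jar or dish at the end.

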